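# Put the sanding block away in the push-latch tray

### The arm

A 6-joint arm with a two-finger parallel gripper is mounted at the origin on a cart in front of the work surface, level with it; the furniture and walls round the work are solid. World frame = base frame: x ahead of the robot, y to its left, z up, the work surface at z = 0. Lengths are in m, angles in degrees, forces in N, time in s.
With the tool pointing down it reaches from about 0.25 to 0.725 m from the base axis. Payload 9.7 kg.
Tool frame: the origin (TCP) lies between the finger pads; the fingertips stand 19 mm ahead of it and the grasp point (between the pads) is the TCP; x points along the fingers, y is the direction in which the jaws open and shut, and the axes are right-handed (so a half turn about x gives the same grasp; the last joint's range is limited). The gripper opens to 85 mm and grips with 20 to 120 N. Pads are 22 mm wide; open, the fingers measure 114 mm over their backs; the gripper's body (76 mm by 85 mm) begins 54 mm behind the grasp point. The pads swing forward as they close: fully open they stand 13 mm farther back than shut.
Start: joints at [76.318, 4.979, 10.078, 95.1, 0, 90], TCP at [0.13, 0.534, 0.25] pointing down, gripper open.
Joint ranges: [-179.16, 179.16], [-48.56, 103.87], [-65.8, 70.77], [-126.05, 130.52], [-82.76, 87.17], [-180, 180]. Speed limits (degrees/s): [127.2, 127.2, 147.25, 180, 180, 180].

### API

Orientations are given as [roll, pitch, yaw] about the fixed x, y, z axes, in that order (R = Rz(yaw) Ry(pitch) Rx(roll)).
In Python, from workcell import bot gives the robot as it stands. The module is installed in compiled form; this text tells all that it offers.
- The arm moves only by the shell command python3 -m handwheel 'ROWS' [FORCE]. ROWS is JSON, a list of rows, each a list of 7 numbers: the turn, a rotation vector about the tool's x, y, z in degrees, then the shift along the tool's x, y, z in m, then the closure, from -1 (fully open) to 1 (shut), so that 0 is half open. In form: [[ax, ay, az, dx, dy, dz, fingers], ...]. A call has 1 to 20 rows; each row is the pose to reach, as a shift and turn from the pose commanded when the call began, along the tool's axes at that moment; what a row does not reach only later rows make up. A row lasts 1/8 s, in which the tool goes at most 62.5 mm and 10.7 degrees, less where a joint would pass 70% of its speed; a pose out of reach is approached as far as the arm can. A call with a gripper value outside its range is refused whole. The fingers move at their own pace and stop on an object; FORCE is the grip in N (left out, the last holds). Time passes only in rows, so rows that repeat a pose let the fingers close. It gives the time, the measured TCP pose, the force and the opening at its end, in the units of the state.
- bot.get_obs(): the state, without advancing time (a new reading comes with each control period).
- bot.camera(name): name is "side" or "top"; returns a dict with "frame" (400x640x3 uint8, red, green, blue), "fx", "fy", "cx", "cy" (pixels), "R" (3x3) and "t" (3): a world point X has camera coordinates R X + t. Camera axes: x right, y down, z forward; pixel columns grow to the right and rows downward; lengths in m; the calibration is good to about 2 mm. A picture is of the moment at which its call begins. There is no depth.
- bot.job_done(): hands the job in, once; it reports no verdict.
Trained networks look in a picture, given as the dict that the camera call returned (one of the last four; its "shot" number tells which), for a name from the list of things; names that differ only in an ending like _2 or _b are one class to them, and where a whole thing is asked for, a point or a joint stands for the part that bears it (a point fixed in the world has none). Each returns a list of dicts, best first, with "conf" (0 to 1); they miss things now and then, are a little off and sometimes report something else, mostly with a low value. They report only what shows in the picture. A call takes as long as a camera call.
- bot.look_for(name, picture): "bbox" ([left, top, width, height] as shares, 0 to 1, of the picture: columns of its width, rows of its height, round what is visible of it).
- bot.tip_of(name, picture): "centre" ([column, row] as shares, 0 to 1, of the picture: columns of its width, rows of its height: a listed point, or the origin of a listed thing).
The state is a dict: "time": time; "q": joint angles; "qd": joint speeds; "joint_efforts": joint torques, N m; "ee_pos": TCP position; "tcp_rot": TCP orientation; "wrist_force": force on the tool from outside, world axes, zero at the start; "torque": the same for the moment, N m; "opening": finger opening in m.
Only numpy, scipy, OpenCV 4.12 (cv2) and the standard library are available. Lean on these libraries where they do the work, as an engineer would, in place of code of your own. Each camera call takes 0.05 s, during which the arm holds its last target.

### The job

Lay the sanding block flat in the open tray of the low wooden case. Then press the tray in by its front panel, gently and no harder than about 20 N, until its push-push latch catches, and let go; make sure that it stays latched (another press would pop it out again). Leave the other things where they are.

Things in the scene. Friction and masses are not known exactly. Their poses are not given: they have to be found in the camera images.
- sanding_block: loose block for sanding, cork and wood, 39 x 65 x 28 mm (x, y, z), about 45 g; origin at the centre of its underside, z up, long side along its y. Grasp it across the 39 mm.
- case: low box of darker wood fixed to the table, 175 mm deep (x), 136 wide (y), 60 high; origin at the centre of its underside; +x points into it from its open front, y across, z up. The front opening is 120 mm wide and reaches from 6 to 54 mm above the table; the tray slides in it along x.
- case_front (a point): middle of the plane of the case's front edges, 87.5 mm before its origin, 30 mm up; axes as the case. Latch inside, its depth set up to 10 mm either way and not to be seen: it catches once the panel face is pressed to 4.5 to 24.5 mm before this plane; 2.5 mm further a stiff bumper stops it (a sharp rise above 7 N). More than 20 N on case or tray is too much.
- panel (a point): middle of the outer (robot side) face of the tray's front panel, 30 mm above the table; axes as the case. The panel is pale wood, 116 mm wide, 10 mm thick, from 8 to 50 mm above the table. Press here along +x. In front of it the table is clear.
- tray_floor (a point): middle of the tray's inner floor, 14 mm above the table, 62.5 mm behind the panel's outer face; axes as the case. Inside the tray is 105 mm long (x) and 104 wide (y); its side walls rise 16 mm above the floor, the panel 36 mm, the back wall 35 mm. Open, only the front 85 to 102 mm of it are outside the case.
- tray (a joint): how far (m) the panel's outer face stands before the case's front plane. Starts 0.095 to 0.112 out, slides with about 1 N, meets the ejector spring 0.040 to 0.060 out, then the push rises from 4 to 6 N. Let go, a latched tray comes back 3.5 to 6 mm and stays at 0.008 to 0.028; not latched (too little pressed, or pressed again) the spring throws it out to 0.040 or more.
- mug: spotted mug, 92 x 127 x 93 mm, origin under it; to be left alone.
- key_fob: small rounded bar of pale wood, 20 x 50 x 8 mm, origin under its centre; to be left alone.
- scissors: scissors with red handles, 87 x 199 x 9 mm, origin under their centre; to be left alone.
- tower: round toy tower with a pointed roof, 51 mm across, 99 high, origin under it; to be left alone.

How it is judged (in metres and radians):
On the way:
1. the sanding block lies flat in the open tray, let go (x of sanding_block in the frame of tray_floor between -0.05 and 0.05 m and y of sanding_block in the frame of tray_floor between -0.05 and 0.05 m and z of sanding_block in the frame of tray_floor between -0.004 and 0.006 m and angle between sanding_block's own z axis and vertical below 0.15 rad and value of joint tray above 0.06 m and contact force between the fingers and sanding_block below 0.1 N), for 0.2 s.
At the end, for the whole second after the job is handed in: The tray stays latched by itself with its panel less than 34 mm in front of the case, at rest, and the sanding block lies flat (within 0.15 rad, not more than 6 mm above the floor) inside the tray, its centre within 50 mm of the floor's middle each way (x of sanding_block in the frame of tray_floor between -0.05 and 0.05 m and y of sanding_block in the frame of tray_floor between -0.05 and 0.05 m and z of sanding_block in the frame of tray_floor between -0.004 and 0.006 m and angle between sanding_block's own z axis and vertical below 0.15 rad and value of joint tray below 0.034 m and velocity of joint tray between -0.01 and 0.01 m/s and linear speed of sanding_block below 0.02 m/s); the robot touches nothing.
It fails at once if the robot presses on the case or the tray with more than 20 N (contact force between any of the fingers, the arm and case above 20 N).
It fails at once if one of the other loose things is moved by more than 20 mm (distance of any of mug, key_fob, scissors, tower from where it was at the start of the episode above 0.02 m).
It also fails if it takes over 51 s, if anything falls off the work surface, if the arm or the gripper's body presses on something with over 40 N, if the wrist force passes 120 N, or if a joint passes its speed limit or range.

## Working session

There is one attempt and no reset: what is moved stays moved. The work goes in short steps, Python scripts to look and compute and a shell command to move; the robot and the scene stay as the last step left them, time stands still between calls to the robot, and variables do not carry over. Pictures are saved under pics/ and viewed, and the job is handed in when it is done.

```bash
mkdir -p pics; cat > h.py <<'E'
import numpy as np, cv2, json
from workcell import bot
def ray(c,u,v):
    R=np.array(c["R"]);t=np.array(c["t"])
    d=R.T@np.array([(u-c["cx"])/c["fx"],(v-c["cy"])/c["fy"],1.0]); return -R.T@t,d/np.linalg.norm(d)
def onz(c,u,v,z):
    o,d=ray(c,u,v); return o+d*(z-o[2])/d[2]
def proj(c,X):
    p=np.array(c["R"])@np.array(X)+np.array(c["t"]); return p[0]/p[2]*c["fx"]+c["cx"],p[1]/p[2]*c["fy"]+c["cy"]
def save(c,n): cv2.imwrite("pics/"+n+".png",cv2.cvtColor(np.array(c["frame"]),cv2.COLOR_RGB2BGR))
E
python3 - <<'E'
from h import *
np.set_printoptions(precision=4,suppress=True)
print(bot.get_obs())
Z=dict(sanding_block=0,case=0,case_front=.03,panel=.03,tray_floor=.014,mug=0,key_fob=0,scissors=0,tower=0)
for n in ("top","side"):
    c=bot.camera(n); save(c,n+"0"); print(n,"cam at",-np.array(c["R"]).T@c["t"],c["fx"],c["shot"])
    for k,z in Z.items():
        for r in bot.tip_of(k,c)[:2]:
            u,v=r["centre"][0]*640,r["centre"][1]*400
            print(k,round(r["conf"],2),round(u),round(v),onz(c,u,v,z))
E
```

```text
{'time': 0.0, 'q': array([76.3178,  5.0115, 10.0325, 95.0981,  0.0017, 90.0011]), 'qd': array([ 0.0789, -0.063 ,  0.0408, -0.0398,  0.0111, -0.0064]), 'joint_efforts': array([  0.0001, -52.0385,  46.4803,   0.0159,  -0.0001,  -0.    ]), 'ee_pos': array([0.13  , 0.5342, 0.2496]), 'tcp_rot': array([ -91.2815,   89.9229, -104.9647]), 'wrist_force': array([ 0.7718, -0.1492,  0.1412]), 'torque': array([-0.0303, -0.0323,  0.0071]), 'opening': 0.08541072800192408}
top cam at [0.4714 0.0635 1.1957] 440.9170603352524 1
sanding_block 0.86 261 241 [0.458  0.2506 0.    ]
sanding_block 0.33 197 217 [0.5238 0.4269 0.    ]
case 0.67 353 168 [ 0.654  -0.0033  0.    ]
case 0.35 429 169 [ 0.6477 -0.2085  0.    ]
case_front 0.71 352 197 [0.5707 0.0045 0.03  ]
panel 0.75 344 231 [0.4803 0.0268 0.03  ]
tray_floor 0.65 345 210 [0.5379 0.0227 0.014 ]
mug 0.8 202 216 [0.5281 0.4129 0.    ]
key_fob 0.53 257 215 [0.5294 0.2619 0.    ]
scissors 0.55 451 241 [ 0.4513 -0.2614  0.    ]
tower 0.94 429 166 [ 0.6538 -0.2085  0.    ]
side cam at [ 0.2871 -0.7381  0.5371] 401.43293918008675 2
sanding_block 0.59 269 198 [0.4558 0.2392 0.    ]
case 0.88 376 230 [ 0.6696 -0.0041  0.    ]
case_front 0.56 339 224 [0.5771 0.0052 0.03  ]
panel 0.92 295 226 [0.4755 0.0325 0.03  ]
tray_floor 0.46 296 226 [0.4847 0.0539 0.014 ]
mug 0.73 279 169 [0.5249 0.4219 0.    ]
key_fob 0.58 375 234 [ 0.6599 -0.0165  0.    ]
key_fob 0.48 292 188 [0.5302 0.2742 0.    ]
scissors 0.59 332 330 [ 0.4628 -0.2677  0.    ]
tower 0.85 415 282 [ 0.663  -0.2007  0.    ]
```

View pics/top0.png

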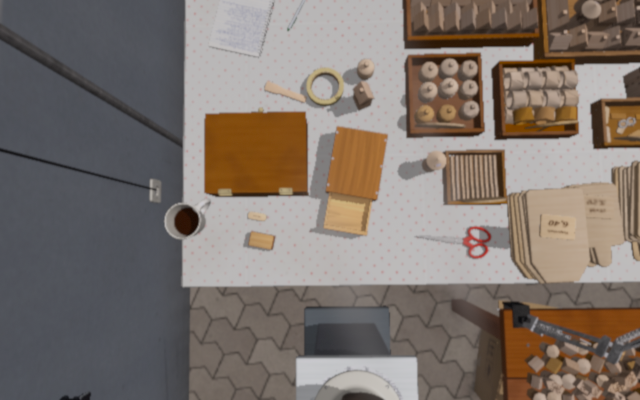

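View pics/side0.png

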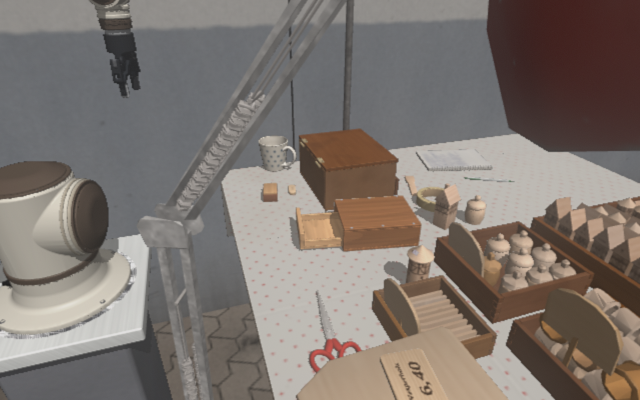

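```bash
python3 - <<'E'
import cv2
a=cv2.imread("pics/top0.png")[140:270,220:420]
cv2.imwrite("pics/top0z.png",cv2.resize(a,None,fx=4,fy=4,interpolation=cv2.INTER_CUBIC))
E
```

```text
(no output)
```

View pics/top0z.png

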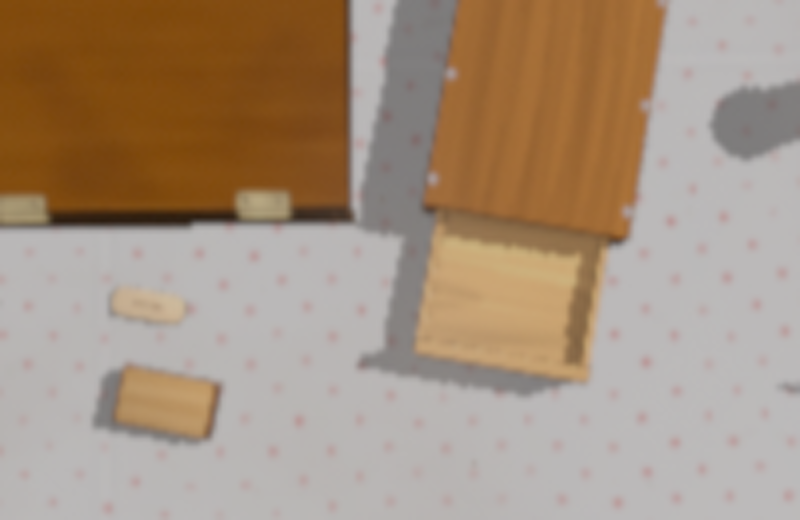

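The top view shows the block at about (261,241) and the fob at (257,215). The open tray runs from (345,200) to (345,232), with its front panel lowest in the picture. The case roof's front corners are at about (327,192) and (377,200). The networks' block, panel and fob hits agree with what I see. Their case and tray_floor heights don't, so I'll refine those from edges.

```bash
python3 - <<'E'
from h import *
np.set_printoptions(precision=4,suppress=True)
c=bot.camera("top"); s=bot.camera("side")
f=np.array(c["frame"])
hsv=cv2.cvtColor(f,cv2.COLOR_RGB2HSV)
m=(hsv[...,1]>75).astype(np.uint8); m[:225]=0;m[255:]=0;m[:,:245]=0;m[:,278:]=0
cn=max(cv2.findContours(m,cv2.RETR_EXTERNAL,cv2.CHAIN_APPROX_NONE)[0],key=cv2.contourArea)
W=np.array([onz(c,p[0][0],p[0][1],.028)[:2] for p in cn],np.float32)
r=cv2.minAreaRect(W*1000); print("block top",r, cv2.boxPoints(r))
def z(p,h): return onz(c,220+p[0]/4-.375,140+p[1]/4-.375,h)
B=[z(p,.028) for p in [(125,365),(220,382),(210,438),(115,422)]]; print("block",np.mean(B,0),B[1]-B[0],B[3]-B[0])
FL,FR=z((427,208),.06),z((627,240),.06); print("case front top",FL,FR,np.linalg.norm(FL-FR),(FL+FR)/2)
BL=onz(c,338.5,127,.06);BR=onz(c,386.5,134.5,.06);print("back",BL,BR,np.linalg.norm(BL-FL))
ctr=(FL+FR+BL+BR)/4; print("case c",ctr)
d=(BL+BR-FL-FR)[:2]; print("case yaw",np.degrees(np.arctan2(d[1],d[0])))
e=(FL-FR)[:2]; print("from front", np.degrees(np.arctan2(e[1],e[0]))-90)
PL,PR=z((416,354),.05),z((588,380),.05); print("panel top outer",PL,PR,np.linalg.norm(PL-PR),(PL+PR)/2)
for k,zz in dict(sanding_block=0,case_front=.03,panel=.03).items():
  for cam in (c,s):
    for q in bot.tip_of(k,cam)[:1]:
      print(k,q["conf"],onz(cam,q["centre"][0]*640,q["centre"][1]*400,zz))
E
```

```text
block top ((459.8401184082031, 246.2837677001953), (64.79360961914062, 36.834468841552734), 78.69515991210938) [[435.4295 218.1258]
 [471.5493 210.9052]
 [484.2507 274.4417]
 [448.1309 281.6623]]
block [0.4603 0.2449 0.028 ] [-0.0121 -0.0631  0.    ] [-0.0375  0.0067  0.    ]
case front top [0.5831 0.0711 0.06  ] [ 0.5604 -0.0574  0.06  ] 0.13046261653658064 [0.5718 0.0069 0.06  ]
back [0.7526 0.0368 0.06  ] [ 0.7302 -0.0878  0.06  ] 0.1728856946872034
case c [ 0.6566 -0.0093  0.06  ]
case yaw -10.802119319513265
from front -10.048022343592748
panel top outer [0.4892 0.0797 0.05  ] [ 0.4709 -0.0311  0.05  ] 0.11232227834597519 [0.48   0.0243 0.05  ]
sanding_block 0.87 [0.457  0.2544 0.    ]
sanding_block 0.61 [0.4587 0.2568 0.    ]
case_front 0.87 [0.5792 0.0006 0.03  ]
case_front 0.82 [0.5778 0.0046 0.03  ]
panel 0.68 [ 0.6491 -0.1961  0.03  ]
panel 0.71 [0.475  0.0363 0.03  ]
```

```bash
cat >> h.py <<'E'
from scipy.spatial.transform import Rotation as Ro
def tool(): 
    o=bot.get_obs(); return o["ee_pos"],Ro.from_euler("xyz",o["tcp_rot"],degrees=True).as_matrix(),o
def rel(target,jawdir_deg=None):
    p,R,o=tool()
    print("t",o["time"],"pos",p.round(4),"toolx",R[:,0].round(3),"y",R[:,1].round(3),"jaw az",np.degrees(np.arctan2(R[1,1],R[0,1])).round(2),"z",R[:,2].round(3),"F",o["wrist_force"].round(2),"open",round(o["opening"],4))
    print("shift tool",(R.T@(np.array(target)-p)).round(4))
    if jawdir_deg is not None:
        a=np.radians(jawdir_deg); y=np.array([np.cos(a),np.sin(a),0]); x=np.array([0,0,-1.])
        for s in (1,-1):
            T=np.column_stack([x,s*y,np.cross(x,s*y)]); print("rotvec",Ro.from_matrix(R.T@T).as_rotvec(degrees=True).round(2))
E
python3 -c "
from h import *
rel([.46,.247,.10],-11)"
```

```text
t 1.4 pos [0.1301 0.5344 0.2503] toolx [-0. -0. -1.] y [ 0.236  0.972 -0.   ] jaw az 76.32 z [ 0.972 -0.236 -0.   ] F [ 0.21 -0.25  1.4 ] open 0.0855
shift tool [ 0.1503 -0.2012  0.3885]
rotvec [87.32 -0.    0.  ]
rotvec [-92.68  -0.    -0.  ]
```

```bash
python3 -m handwheel '[[87.3,0,0,0.13,-0.2012,0.3885,-0.4],[87.3,0,0,0.13,-0.2012,0.3885,-0.4],[87.3,0,0,0.13,-0.2012,0.3885,-0.4],[87.3,0,0,0.13,-0.2012,0.3885,-0.4],[87.3,0,0,0.13,-0.2012,0.3885,-0.4],[87.3,0,0,0.13,-0.2012,0.3885,-0.4],[87.3,0,0,0.13,-0.2012,0.3885,-0.4],[87.3,0,0,0.13,-0.2012,0.3885,-0.4],[87.3,0,0,0.13,-0.2012,0.3885,-0.4],[87.3,0,0,0.13,-0.2012,0.3885,-0.4],[87.3,0,0,0.13,-0.2012,0.3885,-0.4],[87.3,0,0,0.13,-0.2012,0.3885,-0.4]]' 30
python3 - <<'E'
from h import *
rel([.46,.247,.024],-11); print(bot.get_obs()["q"])
c=bot.camera("side"); save(c,"s1"); a=cv2.imread("pics/s1.png")[80:240,180:380]; cv2.imwrite("pics/s1z.png",cv2.resize(a,None,fx=3.5,fy=3.5))
E
```

```text
time: 2.9
ee_pos: [0.4596, 0.2477, 0.1207]
tcp_rot: [129.4, 90.0, 28.6]
wrist_force: [0.5, -0.1, 0.1]
opening: 0.0594
t 2.9 pos [0.4596 0.2477 0.1207] toolx [ 0.001  0.    -1.   ] y [ 0.982 -0.188  0.001] jaw az -10.84 z [-0.188 -0.982 -0.   ] F [ 0.52 -0.14  0.09] open 0.0594
shift tool [0.0967 0.0005 0.0007]
rotvec [ 0.16 -0.02 -0.03]
rotvec [-1.7984e+02  5.0000e-02 -4.0000e-02]
[ 2.83229495e+01  5.61481074e-01 -8.83714519e+00  8.05641778e+01
  1.75089030e-04  1.29167638e+02]
```

View pics/s1z.png

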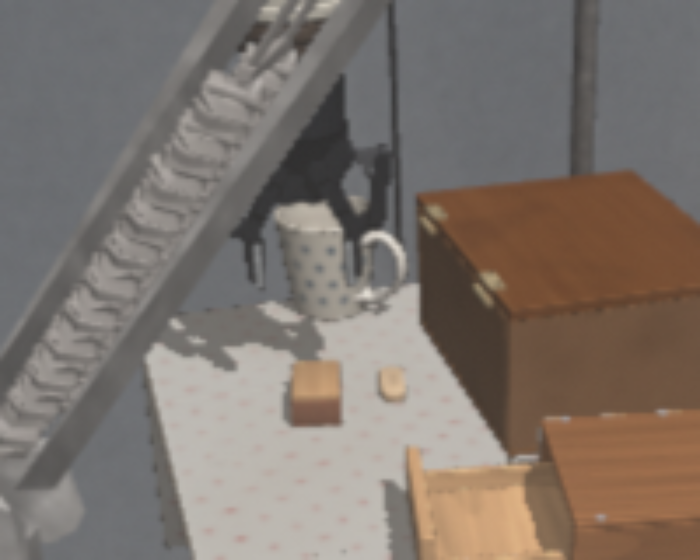

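The fingers straddle the block, which is at zoom (316,395). The fob at (392,383) is clear of them, so I'll go down and grip.

```bash
python3 -m handwheel '[[0,0,0,0.03,0,0,-0.4],[0,0,0,0.06,0,0,-0.4],[0,0,0,0.08,0,0,-0.4],[0,0,0,0.095,0,0,-0.4],[0,0,0,0.095,0,0,-0.4]]' 30; python3 -m handwheel '[[0,0,0,0,0,0,0.6],[0,0,0,0,0,0,0.6],[0,0,0,0,0,0,0.6],[0,0,0,0,0,0,0.6],[0,0,0,0,0,0,0.6]]' 30
```

```text
time: 3.58
ee_pos: [0.4594, 0.2469, 0.0245]
tcp_rot: [-51.5, 89.9, -152.4]
wrist_force: [-0.5, 0.1, -0.2]
opening: 0.0599
time: 4.2
ee_pos: [0.4606, 0.2474, 0.0264]
tcp_rot: [131.8, 89.9, 30.8]
wrist_force: [0.4, 0.0, 6.7]
opening: 0.0386
```

```bash
python3 -m handwheel '[[0,0,0,-0.03,0,0,0.6],[0,0,0,-0.08,0,0,0.6],[0,0,0,-0.125,0,0,0.6],[0,0,0,-0.125,0,0,0.6]]' 30
python3 - <<'E'
from h import *
rel([.532,.0144,.15],-100.6); print(bot.get_obs()["q"])
c=bot.camera("side"); save(c,"s2"); a=cv2.imread("pics/s2.png")[80:240,180:380]; cv2.imwrite("pics/s2z.png",cv2.resize(a,None,fx=3.5,fy=3.5))
E
```

```text
time: 4.7
ee_pos: [0.4615, 0.2478, 0.1542]
tcp_rot: [129.0, 89.6, 28.0]
wrist_force: [1.0, -0.5, -0.6]
opening: 0.0384
t 4.7 pos [0.4615 0.2478 0.1542] toolx [ 0.006  0.003 -1.   ] y [ 0.982 -0.191  0.005] jaw az -10.99 z [-0.191 -0.982 -0.004] F [ 0.95 -0.46 -0.61] open 0.0384
shift tool [0.0039 0.1137 0.2157]
rotvec [ 8.961e+01 -3.900e-01 -4.000e-02]
rotvec [-9.039e+01  4.000e-02 -4.000e-01]
[ 2.82324094e+01  1.87688558e-01 -5.51166662e+00  8.39426338e+01
 -1.52146781e-03  1.29217967e+02]
```

View pics/s2z.png

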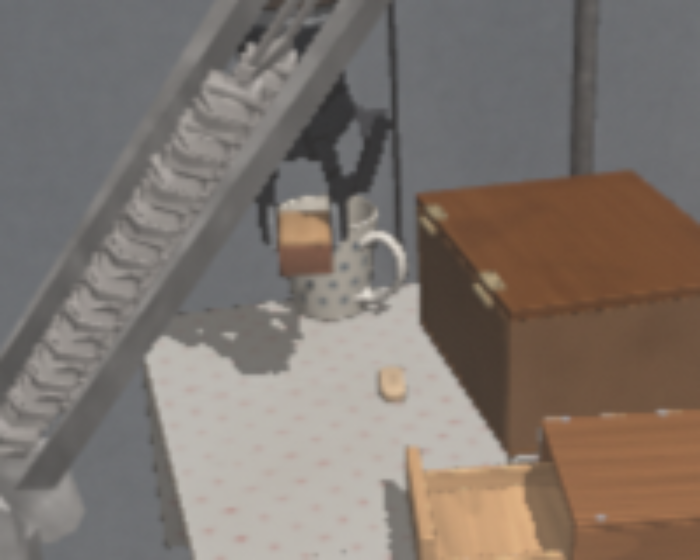

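```bash
python3 -m handwheel '[[-10,0,0,-0.04,0.01,0.03,0.6],[-20,0,0,-0.04,0.03,0.07,0.6],[-30,0,0,-0.04,0.055,0.11,0.6],[-40,0,0,-0.04,0.08,0.16,0.6],[-50,0,0,-0.04,0.1,0.2,0.6],[-60,0,0,-0.04,0.1137,0.2157,0.6],[-70,0,0,-0.04,0.1137,0.2157,0.6],[-80,0,0,-0.03,0.1137,0.2157,0.6],[-90.4,0,0,-0.01,0.1137,0.2157,0.6],[-90.4,0,0,0.02,0.1137,0.2157,0.6],[-90.4,0,0,0.02,0.1137,0.2157,0.6],[-90.4,0,0,0.02,0.1137,0.2157,0.6]]' 30
python3 - <<'E'
from h import *
rel([.532,.0144,.041],79.2); print(bot.get_obs()["q"])
for n in ("top","side"):
  c=bot.camera(n); save(c,n+"3"); a=cv2.imread(f"pics/{n}3.png"); a=a[130:270,260:440] if n=="top" else a[130:270,230:450]
  cv2.imwrite(f"pics/{n}3z.png",cv2.resize(a,None,fx=3.5,fy=3.5,interpolation=cv2.INTER_CUBIC))
E
```

```text
time: 6.25
ee_pos: [0.5304, 0.0136, 0.1306]
tcp_rot: [-166.1, 90.0, -176.7]
wrist_force: [-0.7, -0.3, -0.5]
opening: 0.0385
t 6.25 pos [0.5304 0.0136 0.1306] toolx [-0. -0. -1.] y [ 0.184  0.983 -0.   ] jaw az 79.4 z [ 0.983 -0.184 -0.   ] F [-0.75 -0.34 -0.54] open 0.0385
shift tool [0.0896 0.0011 0.0014]
rotvec [ 0.2  -0.02  0.  ]
rotvec [-1.798e+02 -1.000e-02 -3.000e-02]
[ 1.46934704e+00  1.65958718e+00 -6.62931766e+00  8.17311145e+01
 -6.44900304e-04  1.20657825e+01]
```

View pics/top3z.png

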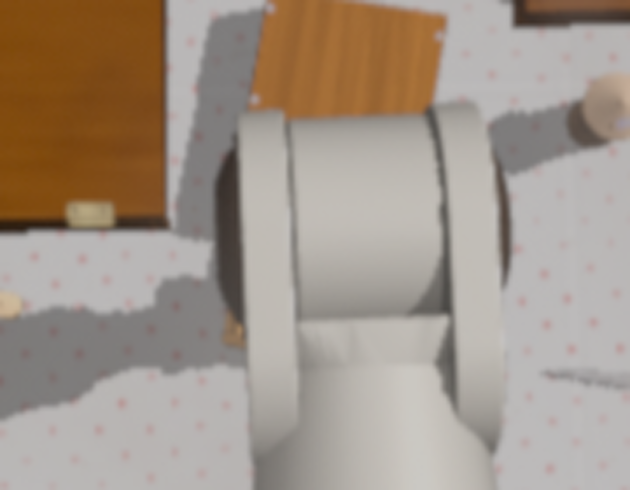

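View pics/side3z.png

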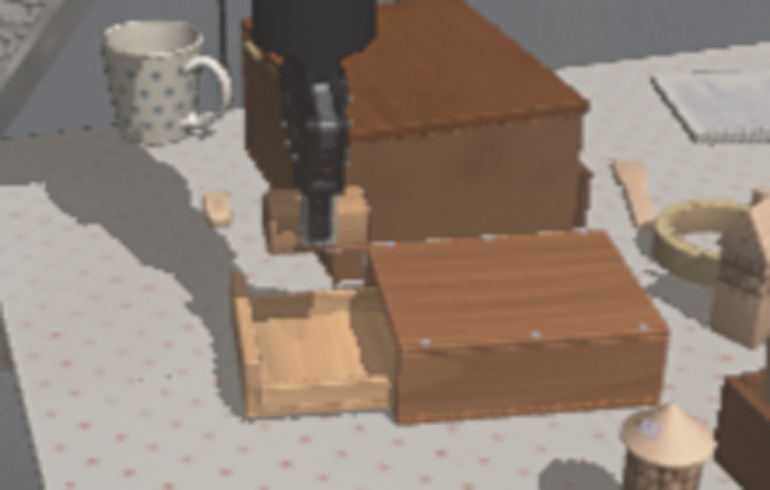

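```bash
python3 - <<'E'
from h import *
np.set_printoptions(precision=4,suppress=True)
c=bot.camera("side")
for u,v,z in [(398,346,.06),(368,246,.06),(233,277,.05),(398,420,0.0),(247,415,.008)]:
    print(onz(c,230+u/3.5,130+v/3.5,z))
d=np.array([.982,-.188]);y=np.array([.188,.982])
F=np.array([.5718,.0069])
for nm,q,z in [("caseFR",F-.068*y,.06),("caseFL",F+.068*y,.06),("panL",F-.096*d+.058*y,.05),("panRbot",F-.096*d-.058*y,.008)]:
    u,v=proj(c,[*q,z]); print(nm,q,(u-230)*3.5,(v-130)*3.5)
E
```

```text
[ 0.5624 -0.0588  0.06  ]
[0.5882 0.067  0.06  ]
[0.4915 0.0713 0.05  ]
[ 0.5659 -0.0545  0.    ]
[ 0.4722 -0.0299  0.008 ]
caseFR [ 0.559  -0.0599] 393.49326420147713 347.87037423638503
caseFL [0.5846 0.0737] 359.8621311299032 242.37189209869507
panL [0.4884 0.0819] 224.71089539609605 270.3000201238474
panRbot [ 0.4666 -0.032 ] 239.35991457822877 418.5199273977373
```

```bash
python3 -m handwheel '[[0,0,0,0.03,0,0.003,0.6],[0,0,0,0.06,0,0.003,0.6],[0,0,0,0.075,0,0.003,0.6],[0,0,0,0.085,0,0.003,0.6],[0,0,0,0.087,0,0.003,0.6],[0,0,0,0.087,0,0.003,0.6]]' 30
python3 - <<'E'
from h import *
rel([.534,.012,.0404],79.2)
for n in ("side",):
  c=bot.camera(n); save(c,n+"4"); a=cv2.imread(f"pics/{n}4.png"); a=a[130:270,260:400]
  cv2.imwrite(f"pics/{n}4z.png",cv2.resize(a,None,fx=4.2,fy=4.2,interpolation=cv2.INTER_CUBIC))
E
```

```text
time: 7.15
ee_pos: [0.5339, 0.0131, 0.0441]
tcp_rot: [13.4, 89.9, 2.8]
wrist_force: [0.2, -0.0, -0.9]
opening: 0.0382
t 7.15 pos [0.5339 0.0131 0.0441] toolx [ 0.001  0.    -1.   ] y [0.184 0.983 0.   ] jaw az 79.42 z [ 0.983 -0.184  0.001] F [ 0.16 -0.01 -0.95] open 0.0382
shift tool [ 0.0037 -0.001   0.0003]
rotvec [ 0.22  0.06 -0.01]
rotvec [-1.7978e+02  2.0000e-02  1.0000e-01]
```

View pics/side4z.png

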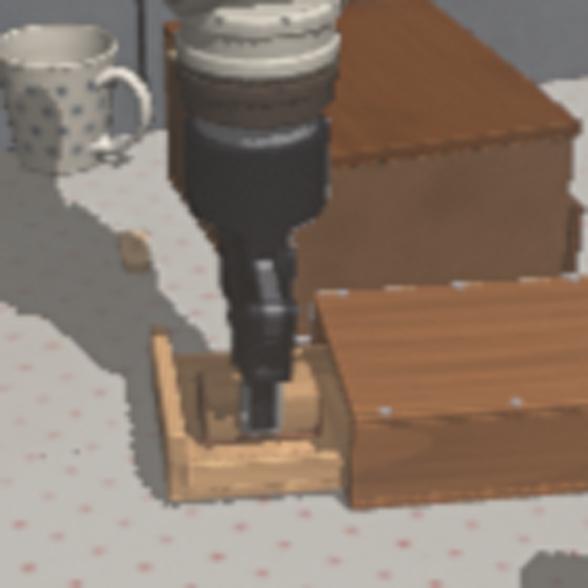

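The block is inside the tray, zoom columns 200 to 320 between the panel and the case, with room around the fingers. Next I'll lower it the last bit and release.

```bash
python3 -m handwheel '[[0,0,0,0.0015,0,0,0.6],[0,0,0,0.003,0,0,0.6],[0,0,0,0.003,0,0,0.6]]' 20; python3 -m handwheel '[[0,0,0,0,0,0,-0.25],[0,0,0,0,0,0,-0.25],[0,0,0,0,0,0,-0.25],[0,0,0,0,0,0,-0.25]]' 20; python3 -m handwheel '[[0,0,0,-0.015,0,0,-0.25],[0,0,0,-0.04,0,0,-0.25],[0,0,0,-0.08,0,0,-0.25],[0,0,0,-0.08,0,0,-0.25]]'
python3 - <<'E'
from h import *
rel([.445,.029,.12],79.2)
for n in ("side",):
  c=bot.camera(n); save(c,n+"5"); a=cv2.imread(f"pics/{n}5.png"); a=a[130:270,260:400]
  cv2.imwrite(f"pics/{n}5z.png",cv2.resize(a,None,fx=4.2,fy=4.2,interpolation=cv2.INTER_CUBIC))
E
```

```text
time: 7.58
ee_pos: [0.5336, 0.013, 0.0405]
tcp_rot: [16.6, 90.0, 6.0]
wrist_force: [0.8, -0.1, 0.1]
opening: 0.0382
time: 8.07
ee_pos: [0.5334, 0.013, 0.0403]
tcp_rot: [-161.4, 90.0, -171.9]
wrist_force: [0.7, 0.1, -0.6]
opening: 0.0536
time: 8.57
ee_pos: [0.5352, 0.0131, 0.1247]
tcp_rot: [11.8, 89.6, 1.2]
wrist_force: [-0.1, 0.4, -0.2]
opening: 0.0537
t 8.575 pos [0.5352 0.0131 0.1247] toolx [ 0.006  0.    -1.   ] y [0.184 0.983 0.001] jaw az 79.42 z [ 0.983 -0.184  0.006] F [-0.09  0.35 -0.22] open 0.0537
shift tool [ 0.0041 -0.0009 -0.0916]
rotvec [ 0.22  0.35 -0.07]
rotvec [-1.7978e+02  1.2000e-01  5.5000e-01]
```

View pics/side5z.png

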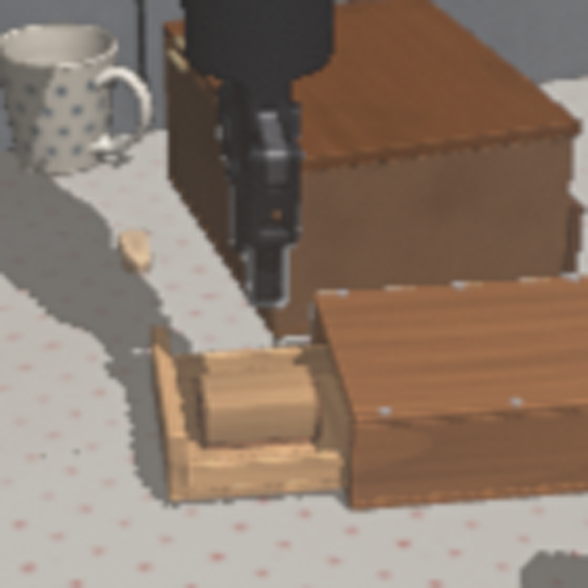

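The block lies flat in the tray, zoom (258,405), and has been let go. I'll shut the fingers and go down in front of the panel.

```bash
python3 -m handwheel '[[0,0,0,0,-0.001,-0.05,1],[0,0,0,0,-0.001,-0.098,1],[0,0,0,0,-0.001,-0.098,1],[0,0,0,0.05,-0.001,-0.098,1],[0,0,0,0.09,-0.001,-0.098,1],[0,0,0,0.09,-0.001,-0.098,1],[0,0,0,0.09,-0.001,-0.098,1]]' 20
python3 - <<'E'
from h import *
rel([.481,.022,.03],79.2)
for n in ("side",):
  c=bot.camera(n); save(c,n+"6"); a=cv2.imread(f"pics/{n}6.png"); a=a[130:270,230:400]
  cv2.imwrite(f"pics/{n}6z.png",cv2.resize(a,None,fx=4.2,fy=4.2,interpolation=cv2.INTER_CUBIC))
E
```

```text
time: 9.5
ee_pos: [0.4378, 0.03, 0.0316]
tcp_rot: [14.5, 89.9, 3.9]
wrist_force: [-0.5, -0.2, 0.4]
opening: -0.0001
t 9.5 pos [0.4378 0.03   0.0316] toolx [ 0.001  0.    -1.   ] y [0.184 0.983 0.   ] jaw az 79.41 z [ 0.983 -0.184  0.001] F [-0.47 -0.18  0.41] open -0.0001
shift tool [0.0016 0.     0.044 ]
rotvec [ 0.21  0.05 -0.01]
rotvec [-1.7979e+02  2.0000e-02  8.0000e-02]
```

View pics/side6z.png

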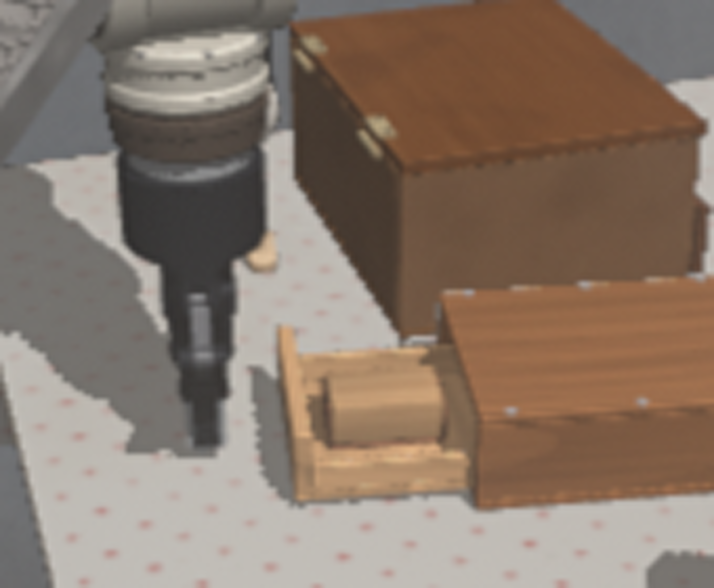

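```bash
python3 -m handwheel '[[0,0,0,0,0,0.012,1],[0,0,0,0,0,0.022,1],[0,0,0,0,0,0.026,1],[0,0,0,0,0,0.029,1],[0,0,0,0,0,0.032,1],[0,0,0,0,0,0.035,1],[0,0,0,0,0,0.038,1],[0,0,0,0,0,0.041,1]]' 20; python3 -m handwheel '[[0,0,0,0,0,0.003,1],[0,0,0,0,0,0.006,1],[0,0,0,0,0,0.009,1],[0,0,0,0,0,0.012,1]]' 20; python3 -c "
from h import *
rel([.481,.022,.03],79.2)
c=bot.camera('side'); save(c,'side7'); a=cv2.imread('pics/side7.png')[130:270,230:400]
cv2.imwrite('pics/side7z.png',cv2.resize(a,None,fx=4.2,fy=4.2,interpolation=cv2.INTER_CUBIC))"
```

```text
time: 10.55
ee_pos: [0.4773, 0.0225, 0.0303]
tcp_rot: [-156.0, 90.0, -166.6]
wrist_force: [-0.4, 0.0, 0.1]
opening: -0.0001
time: 11.05
ee_pos: [0.4892, 0.0203, 0.0303]
tcp_rot: [-138.0, 90.0, -148.5]
wrist_force: [-1.1, -0.0, -0.9]
opening: -0.0004
t 11.05 pos [0.4892 0.0203 0.0303] toolx [-0. -0. -1.] y [ 0.184  0.983 -0.   ] jaw az 79.42 z [ 0.983 -0.184 -0.   ] F [-1.11 -0.02 -0.87] open -0.0004
shift tool [ 0.0003  0.0002 -0.0084]
rotvec [ 0.22 -0.    0.  ]
rotvec [-179.78   -0.     -0.  ]
```

View pics/side7z.png

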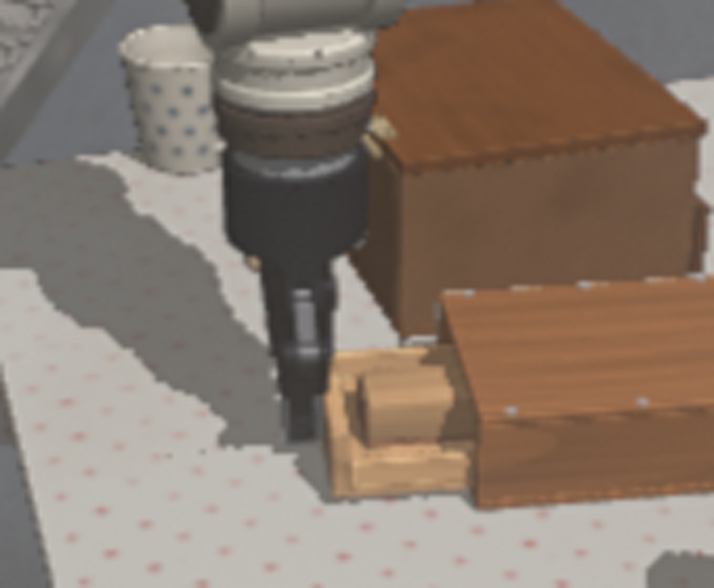

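The fingers bear on the middle of the panel and the tray slides at about 1 N, with roughly 75 mm still out. I'll keep pressing.

```bash
python3 -m handwheel '[[0,0,0,0,0,0.003,1],[0,0,0,0,0,0.006,1],[0,0,0,0,0,0.009,1],[0,0,0,0,0,0.012,1],[0,0,0,0,0,0.015,1],[0,0,0,0,0,0.018,1],[0,0,0,0,0,0.021,1],[0,0,0,0,0,0.024,1]]' 20; python3 -m handwheel '[[0,0,0,0,0,0.002,1],[0,0,0,0,0,0.004,1],[0,0,0,0,0,0.006,1],[0,0,0,0,0,0.008,1]]' 20;python3 -m handwheel '[[0,0,0,0,0,0.002,1],[0,0,0,0,0,0.004,1],[0,0,0,0,0,0.006,1],[0,0,0,0,0,0.008,1]]' 20
```

```text
time: 12.1
ee_pos: [0.5128, 0.0159, 0.0303]
tcp_rot: [-96.7, 90.0, -107.3]
wrist_force: [-1.0, 0.4, 0.1]
opening: 0.0003
time: 12.6
ee_pos: [0.5206, 0.0144, 0.0304]
tcp_rot: [3.6, 90.0, -7.0]
wrist_force: [-1.0, -0.2, 0.6]
opening: -0.0
time: 13.1
ee_pos: [0.5283, 0.013, 0.0303]
tcp_rot: [-174.9, 90.0, 174.6]
wrist_force: [-4.7, 0.3, 2.3]
opening: 0.0001
```

The ejector spring is met at 4.7 N. From here, small steps with frequent force readings.

```bash
python3 -m handwheel '[[0,0,0,0,0,0.001,1],[0,0,0,0,0,0.002,1],[0,0,0,0,0,0.003,1]]' | grep -E "pos|force"; python3 -m handwheel '[[0,0,0,0,0,0.001,1],[0,0,0,0,0,0.002,1],[0,0,0,0,0,0.003,1]]' | grep -E "pos|force"; python3 -m handwheel '[[0,0,0,0,0,0.001,1],[0,0,0,0,0,0.002,1]]' | grep -E "pos|force"
```

```text
ee_pos: [0.5313, 0.0124, 0.0303]
wrist_force: [-5.2, 0.5, 2.0]
ee_pos: [0.5343, 0.0118, 0.0302]
wrist_force: [-5.1, -0.3, 3.0]
ee_pos: [0.5362, 0.0115, 0.0303]
wrist_force: [-4.5, -0.4, 2.4]
```

```bash
for i in 1; do python3 -m handwheel '[[0,0,0,0,0,0.0005,1],[0,0,0,0,0,0.001,1]]' | grep -E "pos|force"; python3 -m handwheel '[[0,0,0,0,0,0.0005,1],[0,0,0,0,0,0.001,1]]' | grep -E "pos|force"; python3 -m handwheel '[[0,0,0,0,0,0.0005,1],[0,0,0,0,0,0.001,1]]' | grep -E "pos|force"; done; python3 -c "
from h import *
rel([.481,.022,.03])
c=bot.camera('side'); save(c,'side8'); a=cv2.imread('pics/side8.png')[130:270,230:400]
cv2.imwrite('pics/side8z.png',cv2.resize(a,None,fx=4.2,fy=4.2,interpolation=cv2.INTER_CUBIC))"
```

```text
ee_pos: [0.5372, 0.0113, 0.0303]
wrist_force: [-4.2, -0.2, 3.8]
ee_pos: [0.5382, 0.0111, 0.0303]
wrist_force: [-4.8, -0.5, 2.7]
ee_pos: [0.5391, 0.0109, 0.0303]
wrist_force: [-5.7, -0.2, 2.8]
t 14.85 pos [0.5391 0.0109 0.0303] toolx [-0. -0. -1.] y [ 0.184  0.983 -0.   ] jaw az 79.42 z [ 0.983 -0.184 -0.   ] F [-5.72 -0.16  2.76] open 0.0002
shift tool [ 0.0003  0.0002 -0.0592]
```

View pics/side8z.png

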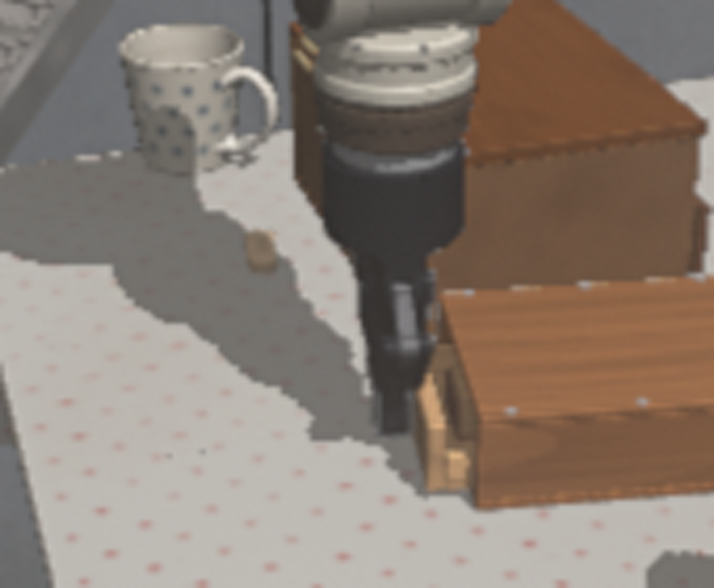

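Force is still about 5.5 N with the panel about 23 mm out. I'll use half-millimetre steps, each guarded by a force check.

```bash
cat > g.py <<'E'
from workcell import bot
import sys
o=bot.get_obs(); f=o["wrist_force"]; n=(f[0]**2+f[1]**2)**.5
print(round(o["time"],2),round(o["ee_pos"][0],4),"horizontal",round(n,2)); sys.exit(n>8)
E
q='>/dev/null'
python3 -m handwheel '[[0,0,0,0,0,0.0005,1]]' >/dev/null; python3 g.py && python3 -m handwheel '[[0,0,0,0,0,0.0005,1]]' >/dev/null; python3 g.py && python3 -m handwheel '[[0,0,0,0,0,0.0005,1]]' >/dev/null; python3 g.py && python3 -m handwheel '[[0,0,0,0,0,0.0005,1]]' >/dev/null; python3 g.py && python3 -m handwheel '[[0,0,0,0,0,0.0005,1]]' >/dev/null; python3 g.py && python3 -m handwheel '[[0,0,0,0,0,0.0005,1]]' >/dev/null; python3 g.py && python3 -m handwheel '[[0,0,0,0,0,0.0005,1]]' >/dev/null; python3 g.py && python3 -m handwheel '[[0,0,0,0,0,0.0005,1]]' >/dev/null; python3 g.py && python3 -m handwheel '[[0,0,0,0,0,0.0005,1]]' >/dev/null; python3 g.py && python3 -m handwheel '[[0,0,0,0,0,0.0005,1]]' >/dev/null; python3 g.py
```

```text
15.03 0.5396 horizontal 5.22
15.03 0.5396 horizontal 5.22
15.03 0.5396 horizontal 5.22
15.03 0.5396 horizontal 5.22
15.03 0.5396 horizontal 5.22
15.03 0.5396 horizontal 5.22
15.03 0.5396 horizontal 5.22
15.03 0.5396 horizontal 5.22
15.03 0.5396 horizontal 5.22
15.03 0.5396 horizontal 5.22False
False
False
False
False
False
False
False
False
False
```

```bash
sed -i 's/sys.exit(n>8)/sys.exit(int(n>8))/' g.py
python3 -m handwheel '[[0,0,0,0,0,0.0005,1]]' >/dev/null && python3 g.py && python3 -m handwheel '[[0,0,0,0,0,0.0005,1]]' >/dev/null && python3 g.py && python3 -m handwheel '[[0,0,0,0,0,0.0005,1]]' >/dev/null && python3 g.py && python3 -m handwheel '[[0,0,0,0,0,0.0005,1]]' >/dev/null && python3 g.py && python3 -m handwheel '[[0,0,0,0,0,0.0005,1]]' >/dev/null && python3 g.py && python3 -m handwheel '[[0,0,0,0,0,0.0005,1]]' >/dev/null && python3 g.py && python3 -m handwheel '[[0,0,0,0,0,0.0005,1]]' >/dev/null && python3 g.py && python3 -m handwheel '[[0,0,0,0,0,0.0005,1]]' >/dev/null && python3 g.py && python3 -m handwheel '[[0,0,0,0,0,0.0005,1]]' >/dev/null && python3 g.py && python3 -m handwheel '[[0,0,0,0,0,0.0005,1]]' >/dev/null && python3 g.py
```

```text
15.15 0.5401 horizontal 5.73
15.28 0.5406 horizontal 5.58
15.4 0.5411 horizontal 5.33
15.53 0.5415 horizontal 5.05
15.65 0.542 horizontal 5.55
15.78 0.5425 horizontal 5.34
15.9 0.543 horizontal 5.28
16.02 0.5435 horizontal 6.46
16.15 0.5439 horizontal 6.3
16.27 0.5444 horizontal 6.65
```

```bash

python3 -m handwheel '[[0,0,0,0,0,0.0005,1]]' >/dev/null && python3 g.py && python3 -m handwheel '[[0,0,0,0,0,0.0005,1]]' >/dev/null && python3 g.py && python3 -m handwheel '[[0,0,0,0,0,0.0005,1]]' >/dev/null && python3 g.py && python3 -m handwheel '[[0,0,0,0,0,0.0005,1]]' >/dev/null && python3 g.py && python3 -m handwheel '[[0,0,0,0,0,0.0005,1]]' >/dev/null && python3 g.py && python3 -m handwheel '[[0,0,0,0,0,0.0005,1]]' >/dev/null && python3 g.py && python3 -m handwheel '[[0,0,0,0,0,0.0005,1]]' >/dev/null && python3 g.py && python3 -m handwheel '[[0,0,0,0,0,0.0005,1]]' >/dev/null && python3 g.py && python3 -m handwheel '[[0,0,0,0,0,0.0005,1]]' >/dev/null && python3 g.py && python3 -m handwheel '[[0,0,0,0,0,0.0005,1]]' >/dev/null && python3 g.py
```

```text
16.4 0.5449 horizontal 6.2
16.52 0.5454 horizontal 5.37
16.65 0.5459 horizontal 5.83
16.77 0.5464 horizontal 6.21
16.9 0.5469 horizontal 6.18
17.02 0.5473 horizontal 6.82
17.15 0.5478 horizontal 6.6
17.27 0.5483 horizontal 6.91
17.4 0.5487 horizontal 5.51
17.52 0.5492 horizontal 6.46
```

```bash

python3 -m handwheel '[[0,0,0,0,0,0.0005,1]]' >/dev/null && python3 g.py && python3 -m handwheel '[[0,0,0,0,0,0.0005,1]]' >/dev/null && python3 g.py && python3 -m handwheel '[[0,0,0,0,0,0.0005,1]]' >/dev/null && python3 g.py && python3 -m handwheel '[[0,0,0,0,0,0.0005,1]]' >/dev/null && python3 g.py && python3 -m handwheel '[[0,0,0,0,0,0.0005,1]]' >/dev/null && python3 g.py && python3 -m handwheel '[[0,0,0,0,0,0.0005,1]]' >/dev/null && python3 g.py && python3 -m handwheel '[[0,0,0,0,0,0.0005,1]]' >/dev/null && python3 g.py && python3 -m handwheel '[[0,0,0,0,0,0.0005,1]]' >/dev/null && python3 g.py && python3 -m handwheel '[[0,0,0,0,0,0.0005,1]]' >/dev/null && python3 g.py && python3 -m handwheel '[[0,0,0,0,0,0.0005,1]]' >/dev/null && python3 g.py
```

```text
17.65 0.5498 horizontal 6.53
17.77 0.5502 horizontal 6.14
17.9 0.5507 horizontal 6.01
18.02 0.5511 horizontal 5.69
18.15 0.5517 horizontal 8.2
```

```bash
python3 -c "
from h import *
for i in range(4):
    bot.camera('side'); print(bot.get_obs()['wrist_force'].round(2),bot.get_obs()['ee_pos'].round(4))"
```

```text
[-7.8   1.07  3.09] [0.5517 0.0086 0.0303]
[-6.66  0.28  3.84] [0.5516 0.0086 0.0302]
[-6.27 -0.33  4.52] [0.5517 0.0086 0.0302]
[-6.17  0.13  4.39] [0.5516 0.0086 0.0302]
```

```bash
python3 -m handwheel '[[0,0,0,0,0,0.0005,1]]' >/dev/null ; python3 g.py && python3 -m handwheel '[[0,0,0,0,0,0.0005,1]]' >/dev/null && python3 g.py && python3 -m handwheel '[[0,0,0,0,0,0.0005,1]]' >/dev/null && python3 g.py
```

```text
18.48 0.5521 horizontal 7.07
18.6 0.5525 horizontal 7.16
18.73 0.5532 horizontal 4.84
```

```bash
sed -i 's/n>8/n>8.5/' g.py
python3 -m handwheel '[[0,0,0,0,0,0.0005,1]]' >/dev/null && python3 g.py && python3 -m handwheel '[[0,0,0,0,0,0.0005,1]]' >/dev/null && python3 g.py && python3 -m handwheel '[[0,0,0,0,0,0.0005,1]]' >/dev/null && python3 g.py && python3 -m handwheel '[[0,0,0,0,0,0.0005,1]]' >/dev/null && python3 g.py && python3 -m handwheel '[[0,0,0,0,0,0.0005,1]]' >/dev/null && python3 g.py && python3 -m handwheel '[[0,0,0,0,0,0.0005,1]]' >/dev/null && python3 g.py && python3 -m handwheel '[[0,0,0,0,0,0.0005,1]]' >/dev/null && python3 g.py && python3 -m handwheel '[[0,0,0,0,0,0.0005,1]]' >/dev/null && python3 g.py && python3 -m handwheel '[[0,0,0,0,0,0.0005,1]]' >/dev/null && python3 g.py && python3 -m handwheel '[[0,0,0,0,0,0.0005,1]]' >/dev/null && python3 g.py
```

```text
18.85 0.5537 horizontal 6.77
18.98 0.5543 horizontal 5.11
19.1 0.5548 horizontal 4.75
19.23 0.5553 horizontal 5.08
19.35 0.5558 horizontal 3.91
19.48 0.5564 horizontal 3.84
19.6 0.5568 horizontal 5.81
19.73 0.5571 horizontal 6.89
19.85 0.5574 horizontal 6.42
19.98 0.5582 horizontal 6.2
```

```bash
python3 -c "
from h import *
rel([.481,.022,.03])
c=bot.camera('side'); save(c,'side9'); a=cv2.imread('pics/side9.png')[150:270,280:400]
cv2.imwrite('pics/side9z.png',cv2.resize(a,None,fx=5,fy=5,interpolation=cv2.INTER_CUBIC))
for i in range(4):
    bot.camera('side'); print(bot.get_obs()['wrist_force'].round(2),bot.get_obs()['ee_pos'].round(4),bot.get_obs()['torque'].round(2))"
```

```text
t 19.975 pos [0.5582 0.0074 0.0303] toolx [-0. -0. -1.] y [ 0.184  0.983 -0.   ] jaw az 79.42 z [ 0.983 -0.184 -0.   ] F [-6.18  0.41  2.47] open -0.0004
shift tool [ 0.0003  0.0002 -0.0785]
[-6.04  1.01  4.07] [0.5583 0.0073 0.0303] [ 0.02  0.9  -0.04]
[-5.3  -0.4   2.55] [0.5583 0.0074 0.0303] [-0.    0.97  0.01]
[-6.03  0.11  3.59] [0.5583 0.0074 0.0303] [ 0.02  0.98 -0.03]
[-5.31  0.28  3.95] [0.5583 0.0074 0.0303] [-0.03  0.96 -0.03]
```

View pics/side9z.png

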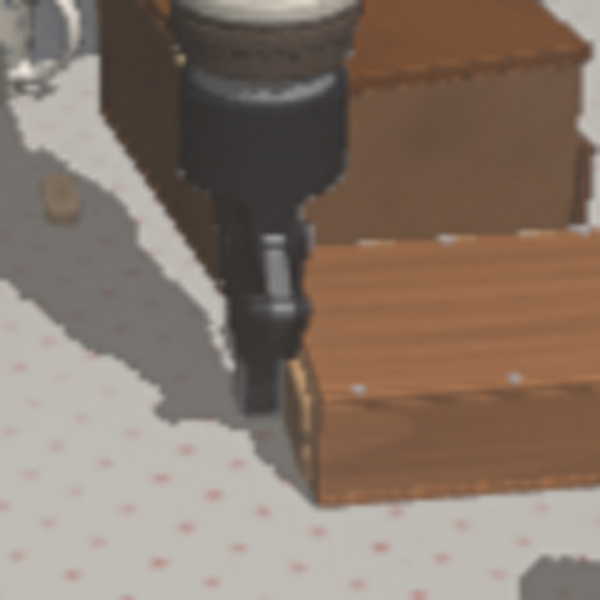

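```bash
python3 -c "
from h import *
c=bot.camera('side'); g=bot.get_obs(); print(g['wrist_force'].round(2))
a=cv2.cvtColor(np.array(c['frame']),cv2.COLOR_RGB2BGR)[170:250,300:380]; a=cv2.resize(a,None,fx=7,fy=7,interpolation=cv2.INTER_CUBIC)
d=np.array([.982,-.188]);y=np.array([.188,.982]);F=np.array([.5753,.0041])
def P(q,z):
    u,v=proj(c,[q[0],q[1],z]); return (int((u+.5-300)*7),int((v+.5-170)*7))
b=a.copy()
def rect(w,z0,z1,out,col):
    q=[P(F-out*d+s*w*y,z) for s,z in ((1,z0),(1,z1),(-1,z1),(-1,z0))]; cv2.polylines(b,[np.array(q)],True,col,1)
rect(.068,0,.06,0,(255,255,255)); rect(.058,.008,.05,.006,(0,255,0)); rect(.058,.008,.05,.012,(0,255,255)); rect(.058,.008,.05,.018,(0,0,255))
cv2.imwrite('pics/ov.png',np.hstack([a[:, :400],b[:, :400]]))"
```

```text
[-5.84 -0.08  3.5 ]
```

View pics/ov.png

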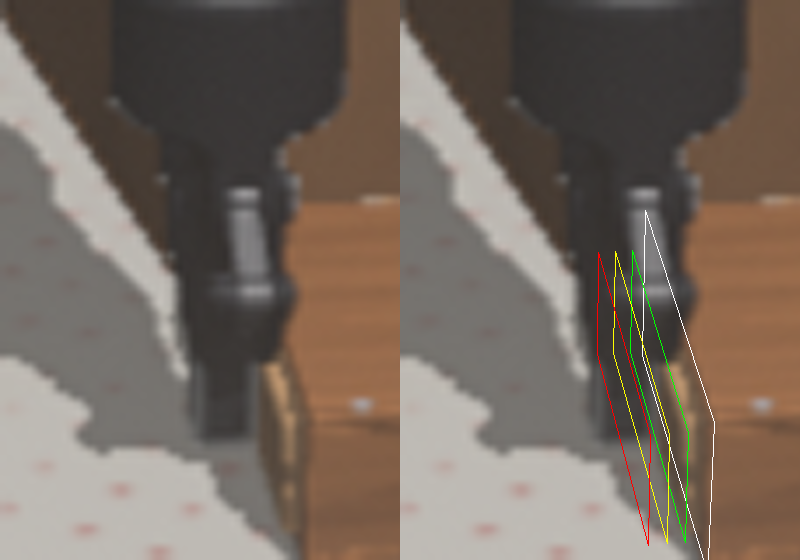

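The panel now shows only about 4 to 6 mm before the front plane, and no sharp rise has come yet. I'll keep going with small guarded steps.

```bash

python3 -m handwheel '[[0,0,0,0,0,0.0005,1]]' >/dev/null && python3 g.py && python3 -m handwheel '[[0,0,0,0,0,0.0005,1]]' >/dev/null && python3 g.py && python3 -m handwheel '[[0,0,0,0,0,0.0005,1]]' >/dev/null && python3 g.py && python3 -m handwheel '[[0,0,0,0,0,0.0005,1]]' >/dev/null && python3 g.py && python3 -m handwheel '[[0,0,0,0,0,0.0005,1]]' >/dev/null && python3 g.py && python3 -m handwheel '[[0,0,0,0,0,0.0005,1]]' >/dev/null && python3 g.py
```

```text
20.4 0.5587 horizontal 6.05
20.52 0.5592 horizontal 5.81
20.65 0.5597 horizontal 5.44
20.77 0.5599 horizontal 8.86
```

```bash
python3 -c "
from h import *
for i in range(4):
    bot.camera('side'); print(bot.get_obs()['wrist_force'].round(2),bot.get_obs()['ee_pos'].round(4))"
```

```text
[-7.94  0.3   4.62] [0.5599 0.0071 0.0303]
[-8.23  0.7   5.05] [0.5599 0.0071 0.0302]
[-6.97  1.28  4.09] [0.5599 0.0071 0.0303]
[-7.68  0.87  4.5 ] [0.5599 0.0071 0.0303]
```

```bash
python3 -m handwheel '[[0,0,0,0,0,0.0003,1],[0,0,0,0,0,0.0003,1]]' >/dev/null; python3 g.py;  python3 -c "
from h import *
for i in range(3):
    bot.camera('side'); print(bot.get_obs()['wrist_force'].round(2),bot.get_obs()['ee_pos'].round(4))"
```

```text
21.23 0.5599 horizontal 9.62
[-9.17  1.56  5.77] [0.5599 0.0071 0.0303]
[-9.85  0.7   4.88] [0.5599 0.007  0.0302]
[-8.53  1.31  5.11] [0.5599 0.0071 0.0303]
```

The stop is met: force goes from 5.7 to 9.3 N with no further travel. That is 2.5 mm past where the latch catches, so I'll back off.

```bash
python3 -m handwheel '[[0,0,0,0,0,-0.002,1],[0,0,0,0,0,-0.004,1],[0,0,0,0,0,-0.006,1],[0,0,0,0,0,-0.008,1],[0,0,0,0,0,-0.011,1],[0,0,0,0,0,-0.015,1]]'; python3 g.py;python3 -m handwheel '[[0,0,0,0,0,-0.02,1],[0,0,0,0,0,-0.05,1],[0,0,0,0,0,-0.08,1],[0,0,0,0,0,-0.08,1]]'; python3 -c "
from h import *
c=bot.camera('side'); save(c,'sideA'); a=cv2.imread('pics/sideA.png')[150:270,250:400]
cv2.imwrite('pics/sideAz.png',cv2.resize(a,None,fx=5,fy=5,interpolation=cv2.INTER_CUBIC))"
```

```text
time: 22.12
ee_pos: [0.5457, 0.0097, 0.0302]
tcp_rot: [-0.6, 90.0, -11.2]
wrist_force: [-3.3, 0.1, 0.7]
opening: -0.0002
22.12 0.5457 horizontal 3.28
time: 22.62
ee_pos: [0.4664, 0.0247, 0.0305]
tcp_rot: [14.5, 89.9, 4.0]
wrist_force: [0.3, 0.0, 0.8]
opening: -0.0
```

View pics/sideAz.png

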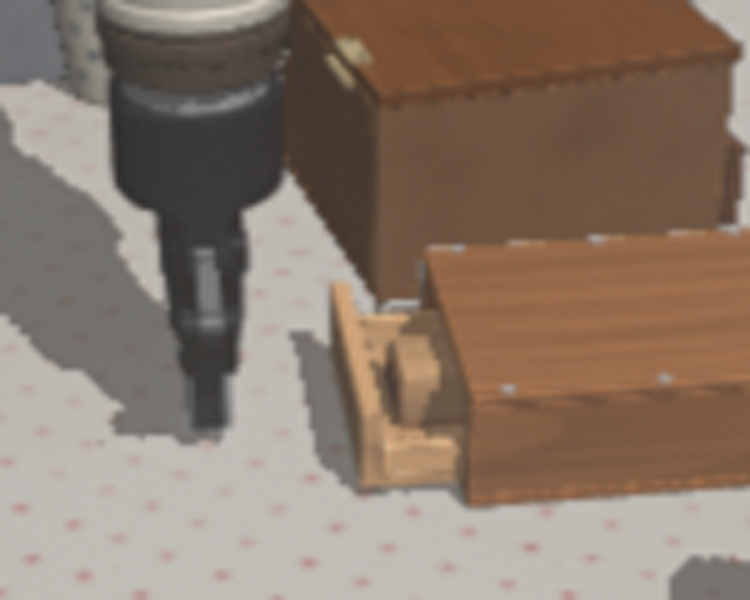

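The tray sprang back to about 43 mm out, so it isn't latched. The stop I felt was probably the thicker finger knuckle meeting the case's roof edge (TCP about 15 mm short of the front, panel still 4 to 5 mm out), not the bumper. I'll press again with the tool raised, so the knuckle clears the 60 mm roof and only the fingertips bear on the panel.

```bash
sed -i 's/n>8.5/n>9/' g.py; python3 -m handwheel '[[0,0,0,-0.0215,0,0,1],[0,0,0,-0.0215,0,0.025,1],[0,0,0,-0.0215,0,0.04,1],[0,0,0,-0.0215,0,0.046,1],[0,0,0,-0.0215,0,0.05,1],[0,0,0,-0.0215,0,0.054,1],[0,0,0,-0.0215,0,0.057,1],[0,0,0,-0.0215,0,0.06,1]]' 20; python3 -c "
from h import *
c=bot.camera('side'); save(c,'sideB'); a=cv2.imread('pics/sideB.png')[150:270,250:400]
cv2.imwrite('pics/sideBz.png',cv2.resize(a,None,fx=5,fy=5,interpolation=cv2.INTER_CUBIC))"
```

```text
time: 23.68
ee_pos: [0.5256, 0.0135, 0.0516]
tcp_rot: [-175.3, 89.9, 174.1]
wrist_force: [-3.8, 0.7, -0.1]
opening: -0.0003
```

View pics/sideBz.png

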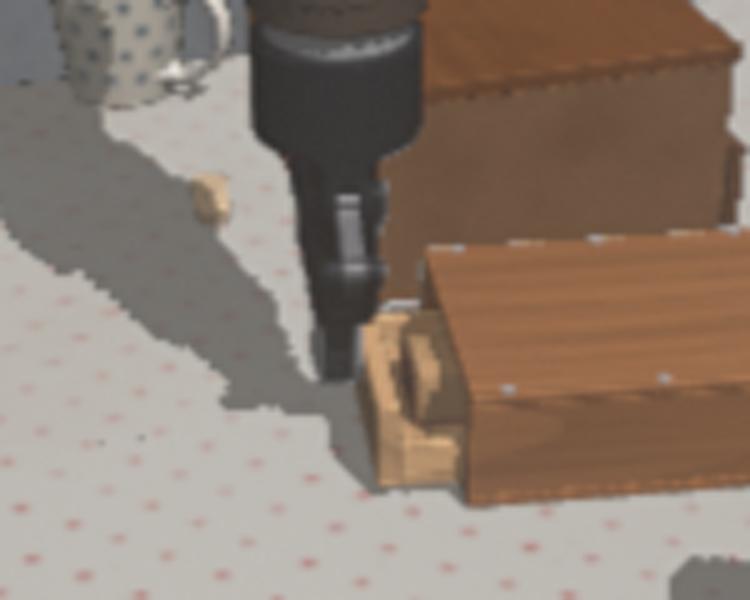

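The tips bear on the panel's upper half and the knuckle is above the panel's top. I'll press on.

```bash
python3 -m handwheel '[[0,0,0,0,0,0.002,1],[0,0,0,0,0,0.004,1],[0,0,0,0,0,0.006,1],[0,0,0,0,0,0.008,1],[0,0,0,0,0,0.01,1]]' >/dev/null; python3 g.py && python3 -m handwheel '[[0,0,0,0,0,0.002,1],[0,0,0,0,0,0.004,1],[0,0,0,0,0,0.005,1],[0,0,0,0,0,0.006,1]]' >/dev/null; python3 g.py && python3 -m handwheel '[[0,0,0,0,0,0.001,1],[0,0,0,0,0,0.002,1],[0,0,0,0,0,0.003,1],[0,0,0,0,0,0.004,1]]' >/dev/null; python3 g.py && python3 -m handwheel '[[0,0,0,0,0,0.001,1],[0,0,0,0,0,0.002,1]]' >/dev/null; python3 g.py &&  python3 -m handwheel '[[0,0,0,0,0,0.001,1],[0,0,0,0,0,0.002,1]]' >/dev/null; python3 g.py
```

```text
24.35 0.536 horizontal 5.29
24.85 0.5418 horizontal 5.14
25.35 0.5456 horizontal 5.72
25.6 0.5476 horizontal 6.5
25.85 0.5495 horizontal 6.36
```

```bash
python3 g.py && python3 -m handwheel '[[0,0,0,0,0,0.0005,1],[0,0,0,0,0,0.001,1]]' >/dev/null && python3 g.py && python3 -m handwheel '[[0,0,0,0,0,0.0005,1],[0,0,0,0,0,0.001,1]]' >/dev/null && python3 g.py && python3 -m handwheel '[[0,0,0,0,0,0.0005,1],[0,0,0,0,0,0.001,1]]' >/dev/null && python3 g.py && python3 -m handwheel '[[0,0,0,0,0,0.0005,1],[0,0,0,0,0,0.001,1]]' >/dev/null && python3 g.py && python3 -m handwheel '[[0,0,0,0,0,0.0005,1],[0,0,0,0,0,0.001,1]]' >/dev/null && python3 g.py && python3 -m handwheel '[[0,0,0,0,0,0.0005,1],[0,0,0,0,0,0.001,1]]' >/dev/null && python3 g.py
```

```text
25.85 0.5495 horizontal 6.36
26.1 0.5505 horizontal 6.03
26.35 0.5514 horizontal 7.29
26.6 0.5523 horizontal 5.63
26.85 0.5534 horizontal 5.73
27.1 0.5545 horizontal 5.84
27.35 0.5556 horizontal 5.06
```

```bash
python3 -m handwheel '[[0,0,0,0,0,0.0005,1]]' >/dev/null && python3 g.py && python3 -m handwheel '[[0,0,0,0,0,0.0005,1]]' >/dev/null && python3 g.py && python3 -m handwheel '[[0,0,0,0,0,0.0005,1]]' >/dev/null && python3 g.py && python3 -m handwheel '[[0,0,0,0,0,0.0005,1]]' >/dev/null && python3 g.py && python3 -m handwheel '[[0,0,0,0,0,0.0005,1]]' >/dev/null && python3 g.py && python3 -m handwheel '[[0,0,0,0,0,0.0005,1]]' >/dev/null && python3 g.py && python3 -m handwheel '[[0,0,0,0,0,0.0005,1]]' >/dev/null && python3 g.py && python3 -m handwheel '[[0,0,0,0,0,0.0005,1]]' >/dev/null && python3 g.py && python3 -m handwheel '[[0,0,0,0,0,0.0005,1]]' >/dev/null && python3 g.py && python3 -m handwheel '[[0,0,0,0,0,0.0005,1]]' >/dev/null && python3 g.py
```

```text
27.48 0.5561 horizontal 5.29
27.6 0.5566 horizontal 4.01
27.73 0.5569 horizontal 7.58
27.85 0.5571 horizontal 8.45
27.98 0.5574 horizontal 9.89
```

```bash
python3 -c "
from h import *
c=bot.camera('side'); save(c,'sideC'); a=cv2.imread('pics/sideC.png')[160:260,290:390]
cv2.imwrite('pics/sideCz.png',cv2.resize(a,None,fx=6,fy=6,interpolation=cv2.INTER_CUBIC))
for i in range(3):
    bot.camera('top'); print(bot.get_obs()['wrist_force'].round(2),bot.get_obs()['ee_pos'].round(4),bot.get_obs()['torque'].round(2))"
```

```text
[-8.72  1.4   0.77] [0.5574 0.0075 0.0516] [0.25 1.87 0.02]
[-8.92  2.22  0.92] [0.5574 0.0075 0.0516] [0.21 1.76 0.04]
[-8.86  1.33  0.23] [0.5574 0.0075 0.0516] [ 0.18  1.79 -0.03]
```

View pics/sideCz.png

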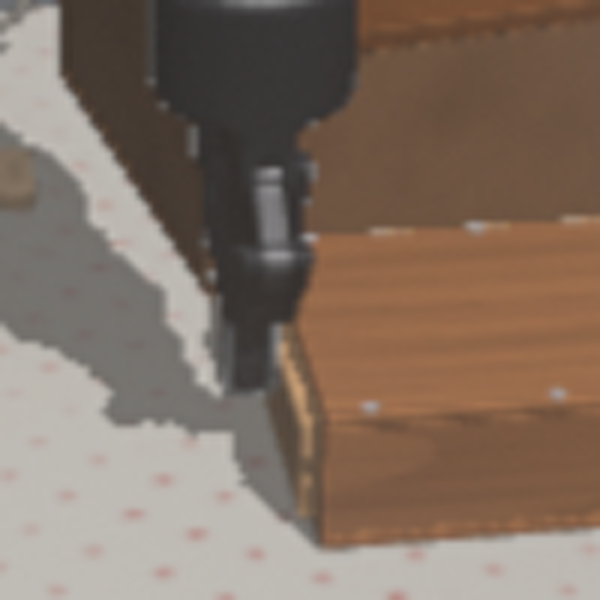

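The force is a steady 9 N with the panel about 4 mm out, after a sharp rise within 0.8 mm. I'll let go and watch.

```bash
python3 -m handwheel '[[0,0,0,0,0,-0.003,1],[0,0,0,0,0,-0.007,1],[0,0,0,0,0,-0.012,1]]' >/dev/null; python3 g.py; python3 -m handwheel '[[0,0,0,0,0,-0.01,1],[0,0,0,0,0,-0.03,1]]' >/dev/null; python3 g.py; python3 -c "
from h import *
c=bot.camera('side'); save(c,'sideD'); a=cv2.imread('pics/sideD.png')[150:270,250:400]
cv2.imwrite('pics/sideDz.png',cv2.resize(a,None,fx=5,fy=5,interpolation=cv2.INTER_CUBIC))"
```

```text
28.55 0.5462 horizontal 2.71
28.8 0.5171 horizontal 0.46
```

View pics/sideDz.png

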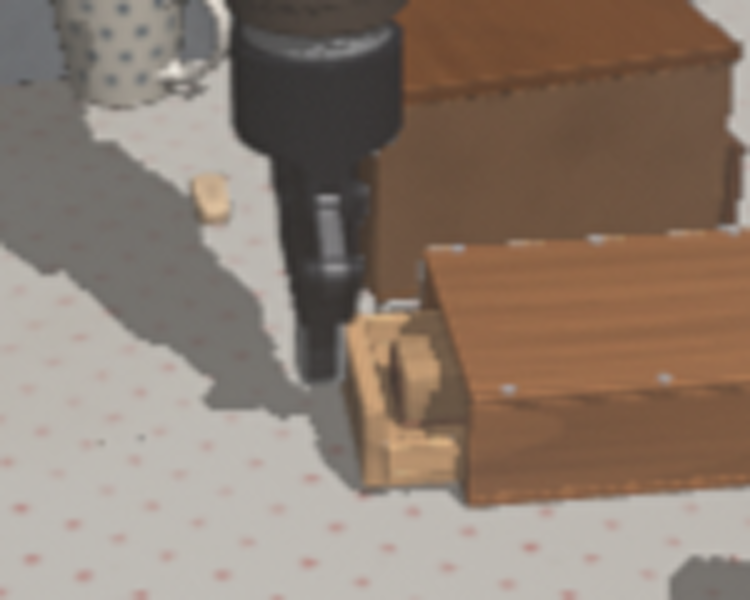

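```bash
python3 -c "
import cv2,numpy as np
f=lambda n: cv2.resize(cv2.imread(f'pics/{n}.png')[200:255,320:360],None,fx=9,fy=9,interpolation=cv2.INTER_NEAREST)
cv2.imwrite('pics/cmp.png',np.hstack([f('side9'),f('sideC')]))"
```

```text
(no output)
```

View pics/cmp.png

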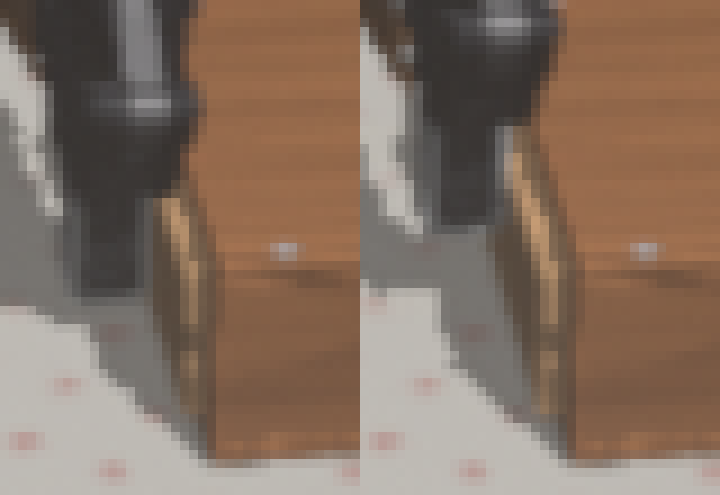

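Comparing the two pressed pictures, the panel at the second stop is about 2 mm farther out than at a non-stopped moment of the first press. There is also a gap between the pads and the panel in the first one. So both stops were the bulging knuckle on the case's lip. I'll tilt the tool 35° so the fingertips lead.

```bash
python3 -m handwheel '[[0,-10,0,0,0,-0.01,1],[0,-20,0,0.003,0,-0.02,1],[0,-30,0,0.006,0,-0.02,1],[0,-35,0,0.006,0,-0.02,1],[0,-35,0,0.006,0,-0.02,1]]' 20; python3 -c "
from h import *
rel([.53,.013,.045])
c=bot.camera('side'); save(c,'sideE'); a=cv2.imread('pics/sideE.png')[150:270,250:400]
cv2.imwrite('pics/sideEz.png',cv2.resize(a,None,fx=5,fy=5,interpolation=cv2.INTER_CUBIC))"
```

```text
time: 29.48
ee_pos: [0.4965, 0.0191, 0.046]
tcp_rot: [0.1, 54.9, -10.5]
wrist_force: [0.0, -0.0, 0.0]
opening: 0.0
t 29.475 pos [0.4965 0.0191 0.046 ] toolx [ 0.565 -0.105 -0.818] y [0.183 0.983 0.001] jaw az 79.46 z [ 0.804 -0.15   0.575] F [ 0.04 -0.04  0.01] open 0.0
shift tool [0.0204 0.0001 0.0273]
```

View pics/sideEz.png

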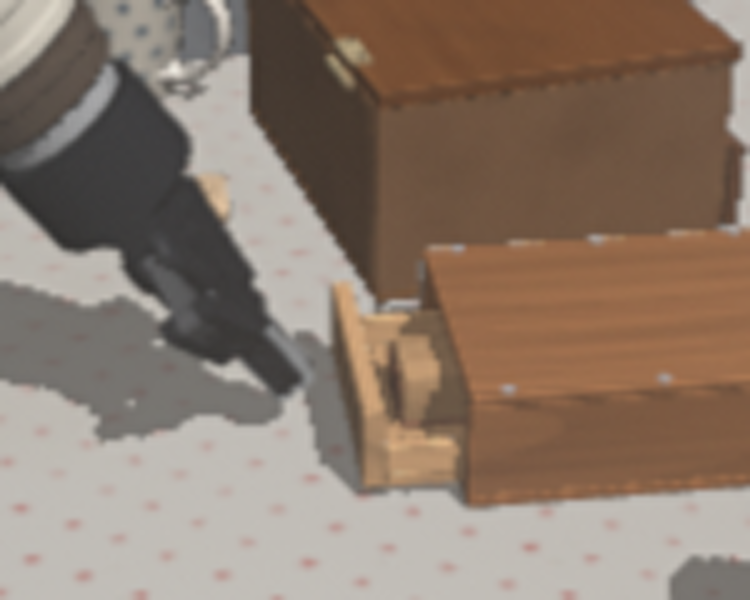

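The fingertips now lead, well ahead of the knuckle. "Forward" in tool axes is 0.574 x + 0.819 z.

```bash
python3 -m handwheel '[[0,0,0,0.0046,0,0.0066,1],[0,0,0,0.0063,0,0.009,1],[0,0,0,0.008,0,0.0115,1],[0,0,0,0.0098,0,0.0139,1],[0,0,0,0.0115,0,0.0164,1],[0,0,0,0.0132,0,0.0188,1],[0,0,0,0.0149,0,0.0213,1]]' >/dev/null; python3 g.py && python3 -m handwheel '[[0,0,0,0.0011,0,0.0016,1],[0,0,0,0.0023,0,0.0033,1],[0,0,0,0.0034,0,0.0049,1],[0,0,0,0.0046,0,0.0066,1],[0,0,0,0.0057,0,0.0082,1]]' >/dev/null; python3 g.py && python3 -c "
from h import *
rel([.53,.013,.045])
c=bot.camera('side'); save(c,'sideF'); a=cv2.imread('pics/sideF.png')[150:270,250:400]
cv2.imwrite('pics/sideFz.png',cv2.resize(a,None,fx=5,fy=5,interpolation=cv2.INTER_CUBIC))"
```

```text
30.4 0.5226 horizontal 4.5
31.02 0.5325 horizontal 6.44
t 31.025 pos [0.5325 0.0121 0.0455] toolx [ 0.563 -0.105 -0.82 ] y [ 0.184  0.983 -0.   ] jaw az 79.42 z [ 0.806 -0.15   0.573] F [-6.42  0.5  -0.41] open 0.0
shift tool [-0.001   0.0004 -0.0024]
```

View pics/sideFz.png

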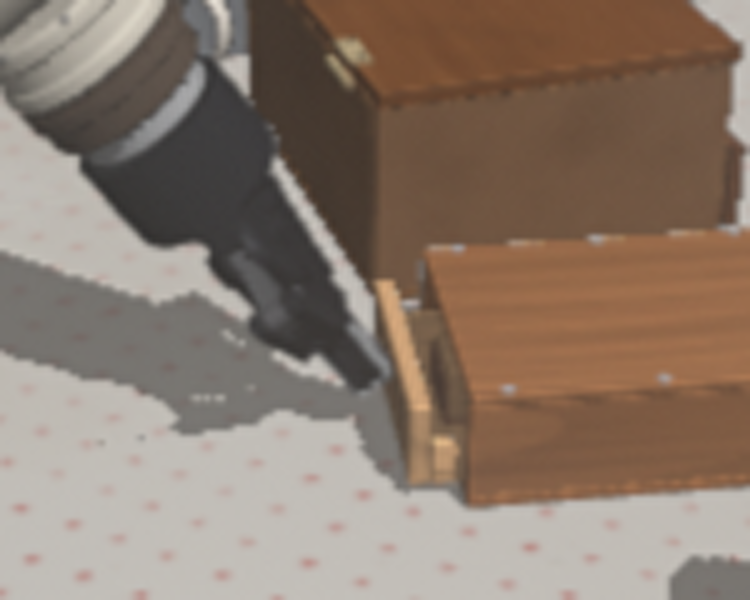

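```bash
python3 -m handwheel '[[0,0,0,0.0006,0,0.0008,1],[0,0,0,0.0011,0,0.0016,1]]' >/dev/null; python3 g.py && python3 -m handwheel '[[0,0,0,0.0006,0,0.0008,1],[0,0,0,0.0011,0,0.0016,1]]' >/dev/null; python3 g.py && python3 -m handwheel '[[0,0,0,0.0006,0,0.0008,1],[0,0,0,0.0011,0,0.0016,1]]' >/dev/null; python3 g.py && python3 -m handwheel '[[0,0,0,0.0006,0,0.0008,1],[0,0,0,0.0011,0,0.0016,1]]' >/dev/null; python3 g.py && python3 -m handwheel '[[0,0,0,0.0006,0,0.0008,1],[0,0,0,0.0011,0,0.0016,1]]' >/dev/null; python3 g.py && python3 -m handwheel '[[0,0,0,0.0006,0,0.0008,1],[0,0,0,0.0011,0,0.0016,1]]' >/dev/null; python3 g.py && python3 -m handwheel '[[0,0,0,0.0006,0,0.0008,1],[0,0,0,0.0011,0,0.0016,1]]' >/dev/null; python3 g.py
```

```text
31.32 0.5343 horizontal 6.13
31.57 0.5362 horizontal 5.62
31.82 0.538 horizontal 7.15
32.08 0.5399 horizontal 5.61
32.33 0.5418 horizontal 6.15
32.58 0.5437 horizontal 8.1
32.83 0.5456 horizontal 6.79
```

```bash
python3 -m handwheel '[[0,0,0,0.0003,0,0.0004,1],[0,0,0,0.0006,0,0.0008,1]]' >/dev/null; python3 g.py && python3 -m handwheel '[[0,0,0,0.0003,0,0.0004,1],[0,0,0,0.0006,0,0.0008,1]]' >/dev/null; python3 g.py && python3 -m handwheel '[[0,0,0,0.0003,0,0.0004,1],[0,0,0,0.0006,0,0.0008,1]]' >/dev/null; python3 g.py && python3 -m handwheel '[[0,0,0,0.0003,0,0.0004,1],[0,0,0,0.0006,0,0.0008,1]]' >/dev/null; python3 g.py && python3 -m handwheel '[[0,0,0,0.0003,0,0.0004,1],[0,0,0,0.0006,0,0.0008,1]]' >/dev/null; python3 g.py;  python3 -c "
from h import *
c=bot.camera('side'); save(c,'sideG'); a=cv2.imread('pics/sideG.png')[150:270,250:400]
cv2.imwrite('pics/sideGz.png',cv2.resize(a,None,fx=5,fy=5,interpolation=cv2.INTER_CUBIC))"
```

```text
33.08 0.5466 horizontal 5.05
33.33 0.5477 horizontal 5.12
33.58 0.5487 horizontal 6.05
33.83 0.5497 horizontal 4.6
34.08 0.5506 horizontal 6.54
```

View pics/sideGz.png

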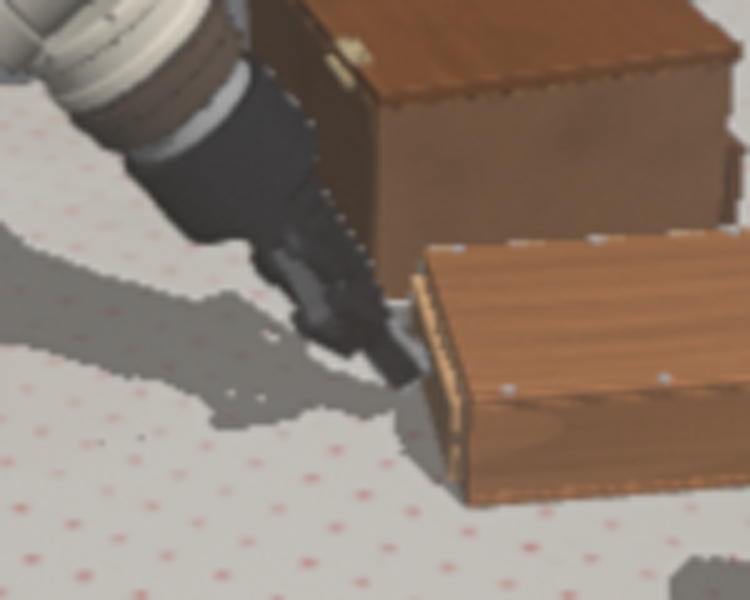

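```bash
python3 -m handwheel '[[0,0,0,0.0003,0,0.0004,1]]' >/dev/null; python3 g.py && python3 -m handwheel '[[0,0,0,0.0003,0,0.0004,1]]' >/dev/null; python3 g.py && python3 -m handwheel '[[0,0,0,0.0003,0,0.0004,1]]' >/dev/null; python3 g.py && python3 -m handwheel '[[0,0,0,0.0003,0,0.0004,1]]' >/dev/null; python3 g.py && python3 -m handwheel '[[0,0,0,0.0003,0,0.0004,1]]' >/dev/null; python3 g.py && python3 -m handwheel '[[0,0,0,0.0003,0,0.0004,1]]' >/dev/null; python3 g.py && python3 -m handwheel '[[0,0,0,0.0003,0,0.0004,1]]' >/dev/null; python3 g.py && python3 -m handwheel '[[0,0,0,0.0003,0,0.0004,1]]' >/dev/null; python3 g.py && python3 -m handwheel '[[0,0,0,0.0003,0,0.0004,1]]' >/dev/null; python3 g.py && python3 -m handwheel '[[0,0,0,0.0003,0,0.0004,1]]' >/dev/null; python3 g.py
```

```text
34.25 0.5511 horizontal 6.46
34.38 0.5516 horizontal 5.21
34.5 0.5522 horizontal 6.55
34.62 0.5526 horizontal 5.3
34.75 0.5531 horizontal 8.34
34.88 0.5533 horizontal 15.55
34.88 0.5533 horizontal 15.55
34.88 0.5533 horizontal 15.55
34.88 0.5533 horizontal 15.55
34.88 0.5533 horizontal 15.55
```

This is the real bumper: 5 to 15.5 N within half a millimetre. Backing straight off.

```bash
python3 -m handwheel '[[0,0,0,-0.0011,0,-0.0016,1],[0,0,0,-0.0029,0,-0.0041,1],[0,0,0,-0.0057,0,-0.0082,1],[0,0,0,-0.0115,0,-0.0164,1],[0,0,0,-0.023,0,-0.0328,1],[0,0,0,-0.046,0,-0.0655,1],[0,0,0,-0.046,0,-0.0655,1]]'; python3 -c "
from h import *
c=bot.camera('side'); save(c,'sideH'); a=cv2.imread('pics/sideH.png')[150:270,250:400]
cv2.imwrite('pics/sideHz.png',cv2.resize(a,None,fx=5,fy=5,interpolation=cv2.INTER_CUBIC))"
```

```text
time: 35.75
ee_pos: [0.4738, 0.0234, 0.0463]
tcp_rot: [0.1, 54.9, -10.5]
wrist_force: [0.7, 0.8, -0.4]
opening: -0.0
```

View pics/sideHz.png

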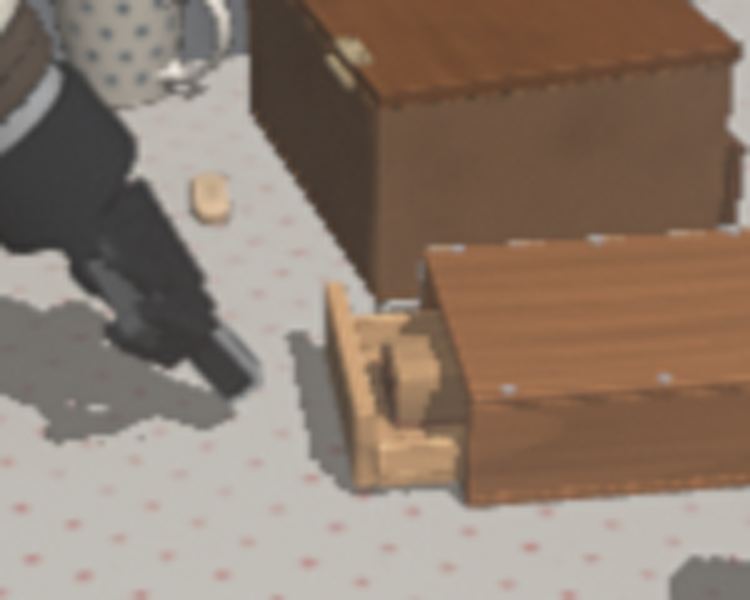

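The tray popped out once more, although this time the bumper was truly reached. I suspect the slow stop-and-go steps dithered across the catch point and toggled the latch twice, since I paused almost exactly 2.5 mm before the bumper. The bumper position in commanded travel is now known: about 79.3 mm forward from here. I'll do one smooth stroke to 78.5 mm, past the catch and short of the bumper, and come straight back.

```bash
python3 -m handwheel '[[0,0,0,0.0115,0,0.0164,1],[0,0,0,0.0172,0,0.0246,1],[0,0,0,0.0207,0,0.0295,1],[0,0,0,0.0224,0,0.0319,1],[0,0,0,0.0241,0,0.0344,1],[0,0,0,0.0258,0,0.0369,1],[0,0,0,0.0276,0,0.0393,1],[0,0,0,0.0293,0,0.0418,1],[0,0,0,0.0310,0,0.0442,1],[0,0,0,0.0327,0,0.0467,1],[0,0,0,0.0344,0,0.0491,1],[0,0,0,0.0362,0,0.0516,1],[0,0,0,0.0379,0,0.0541,1],[0,0,0,0.0396,0,0.0565,1],[0,0,0,0.041,0,0.0586,1],[0,0,0,0.0425,0,0.0606,1],[0,0,0,0.0439,0,0.0627,1],[0,0,0,0.0451,0,0.0643,1]]' 20; python3 -m handwheel '[[0,0,0,-0.0011,0,-0.0016,1],[0,0,0,-0.0029,0,-0.0041,1],[0,0,0,-0.0046,0,-0.0066,1],[0,0,0,-0.0063,0,-0.009,1],[0,0,0,-0.008,0,-0.0115,1]]';  python3 -c "
from h import *
c=bot.camera('side'); save(c,'sideI'); a=cv2.imread('pics/sideI.png')[150:270,250:400]
cv2.imwrite('pics/sideIz.png',cv2.resize(a,None,fx=5,fy=5,interpolation=cv2.INTER_CUBIC))"
```

```text
time: 38.05
ee_pos: [0.5522, 0.0084, 0.0454]
tcp_rot: [-0.0, 55.0, -10.6]
wrist_force: [-6.0, -0.8, 0.7]
opening: -0.0002
time: 38.67
ee_pos: [0.5386, 0.0112, 0.0462]
tcp_rot: [0.0, 54.9, -10.5]
wrist_force: [-2.5, 1.1, 3.0]
opening: 0.0002
```

View pics/sideIz.png

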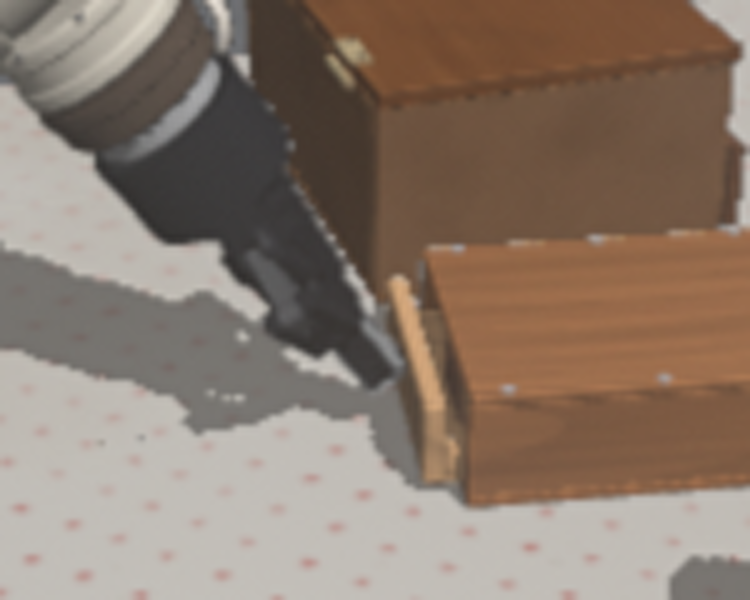

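```bash
python3 -c "
from h import *
for i in range(2):
    c=bot.camera('side'); print(bot.get_obs()['wrist_force'].round(2),bot.get_obs()['ee_pos'].round(4))
f=lambda n: cv2.resize(cv2.imread(f'pics/{n}.png')[200:255,315:360],None,fx=8,fy=8,interpolation=cv2.INTER_NEAREST)
save(c,'sideJ'); cv2.imwrite('pics/cmp2.png',np.hstack([f('sideG'),f('sideJ')]))
for F in ([.5718,.0069],[.5753,.0041]):
  F=np.array(F);d=np.array([.982,-.188]);y=np.array([.188,.982])
  a=np.array(proj(c,[*(F-.068*y),0])); print('case',a)
  for o in (0,.005,.010,.015,.02): print(o,np.array(proj(c,[*(F-o*d-.058*y),.008]))-a)
"
```

```text
[-5.15  0.49  2.92] [0.5385 0.0112 0.0461]
[-3.79  0.91  3.01] [0.5386 0.0112 0.0461]
case [341.69842187 251.92557377]
0 [-0.67247613 -5.53507293]
0.005 [-2.86729445 -5.37103725]
0.01 [-5.06492533 -5.20679136]
0.015 [-7.26537418 -5.04233487]
0.02 [-9.46864643 -4.87766736]
case [343.61083892 252.34854834]
0 [-0.68386268 -5.54574635]
0.005 [-2.88078702 -5.38119775]
0.01 [-5.08053089 -5.21643797]
0.015 [-7.28309972 -5.0514666 ]
0.02 [-9.48849895 -4.88628324]
```

View pics/cmp2.png

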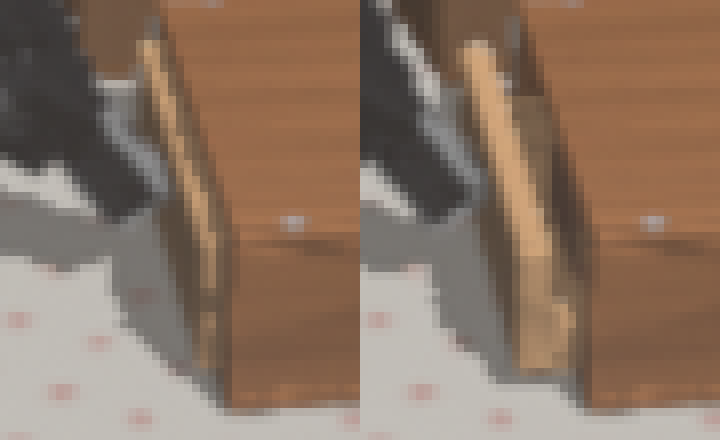

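A static 4.5 N at 14 mm back means it isn't latched. The panel positions place the tilted stop as the true bumper, so depth was enough. What's left to change is the manner: a smooth stroke, a short hold just at the bumper, and a very slow release. I'll first let the tray come fully out so the latch can reset.

```bash
python3 -m handwheel '[[0,0,0,-0.0069,0,-0.0098,1],[0,0,0,-0.0149,0,-0.0213,1],[0,0,0,-0.0255,0,-0.0364,1],[0,0,0,-0.0255,0,-0.0364,1]]'; python3 g.py
```

```text
time: 39.33
ee_pos: [0.4941, 0.0195, 0.0456]
tcp_rot: [0.0, 55.0, -10.5]
wrist_force: [-0.4, 0.2, 0.3]
opening: 0.0001
39.33 0.4941 horizontal 0.49
```

```bash
python3 -m handwheel '[[0,0,0,0.0069,0,0.0098,1],[0,0,0,0.0103,0,0.0147,1],[0,0,0,0.0126,0,0.018,1],[0,0,0,0.0149,0,0.0213,1],[0,0,0,0.0172,0,0.0246,1],[0,0,0,0.0195,0,0.0278,1],[0,0,0,0.0218,0,0.0311,1],[0,0,0,0.0241,0,0.0344,1],[0,0,0,0.0264,0,0.0377,1],[0,0,0,0.0287,0,0.0409,1],[0,0,0,0.0304,0,0.0434,1],[0,0,0,0.0321,0,0.0459,1],[0,0,0,0.0333,0,0.0475,1],[0,0,0,0.034,0,0.0485,1],[0,0,0,0.0342,0,0.0487,1],[0,0,0,0.0342,0,0.0487,1]]' 20; python3 g.py
```

```text
time: 41.32
ee_pos: [0.5531, 0.0083, 0.0455]
tcp_rot: [-0.0, 55.0, -10.6]
wrist_force: [-9.6, 0.3, 6.0]
opening: 0.0001
41.33 0.5531 horizontal 9.61
```

```bash
python3 -m handwheel '[[0,0,0,-0.0006,0,-0.0008,1],[0,0,0,-0.0011,0,-0.0016,1],[0,0,0,-0.0017,0,-0.0025,1],[0,0,0,-0.0023,0,-0.0033,1]]' >/dev/null; python3 g.py; python3 -m handwheel '[[0,0,0,-0.0006,0,-0.0008,1],[0,0,0,-0.0011,0,-0.0016,1]]' >/dev/null; python3 g.py; python3 -m handwheel '[[0,0,0,-0.0006,0,-0.0008,1],[0,0,0,-0.0011,0,-0.0016,1],[0,0,0,-0.0017,0,-0.0025,1],[0,0,0,-0.0023,0,-0.0033,1]]' >/dev/null; python3 g.py
```

```text
41.83 0.5493 horizontal 4.29
42.08 0.5474 horizontal 3.58
42.58 0.5435 horizontal 4.65
```

Still following after 10 mm, so not latched. One pattern fits everything so far:
- Presses that touched the bumper count as a second press.
- Press 4 stopped just short of it but with no dwell.

So next is a stroke to just short of the bumper, about 2 mm past the catch, held briefly without touching the bumper. The tray goes fully out first.

```bash
python3 -m handwheel '[[0,0,0,-0.0069,0,-0.0098,1],[0,0,0,-0.0149,0,-0.0213,1],[0,0,0,-0.0255,0,-0.0364,1],[0,0,0,-0.0255,0,-0.0364,1]]' | head -2; python3 -m handwheel '[[0,0,0,0.0057,0,0.0082,1],[0,0,0,0.008,0,0.0115,1],[0,0,0,0.0109,0,0.0156,1],[0,0,0,0.0138,0,0.0197,1],[0,0,0,0.0166,0,0.0238,1],[0,0,0,0.0195,0,0.0278,1],[0,0,0,0.0224,0,0.0319,1],[0,0,0,0.0253,0,0.036,1],[0,0,0,0.0276,0,0.0393,1],[0,0,0,0.0293,0,0.0418,1],[0,0,0,0.0309,0,0.0441,1],[0,0,0,0.0309,0,0.0441,1],[0,0,0,0.0309,0,0.0441,1]]' 20
```

```text
time: 43.08
ee_pos: [0.4991, 0.0187, 0.0457]
time: 44.7
ee_pos: [0.5528, 0.0084, 0.0454]
tcp_rot: [-0.0, 55.0, -10.6]
wrist_force: [-4.3, 0.9, 1.9]
opening: -0.0001
```

```bash
python3 -m handwheel '[[0,0,0,-0.0023,0,-0.0033,1],[0,0,0,-0.0057,0,-0.0082,1]]' >/dev/null; python3 g.py; python3 -c "
from h import *
c=bot.camera('side'); print(bot.get_obs()['wrist_force'].round(2)); save(c,'sideK')
f=lambda n: cv2.resize(cv2.imread(f'pics/{n}.png')[190:255,310:360],None,fx=8,fy=8,interpolation=cv2.INTER_NEAREST)
cv2.imwrite('pics/cmp3.png',np.hstack([f('sideG'),f('sideK')]))"
```

```text
44.95 0.5427 horizontal 1.01
[ 0.54  0.42 -0.96]
```

View pics/cmp3.png

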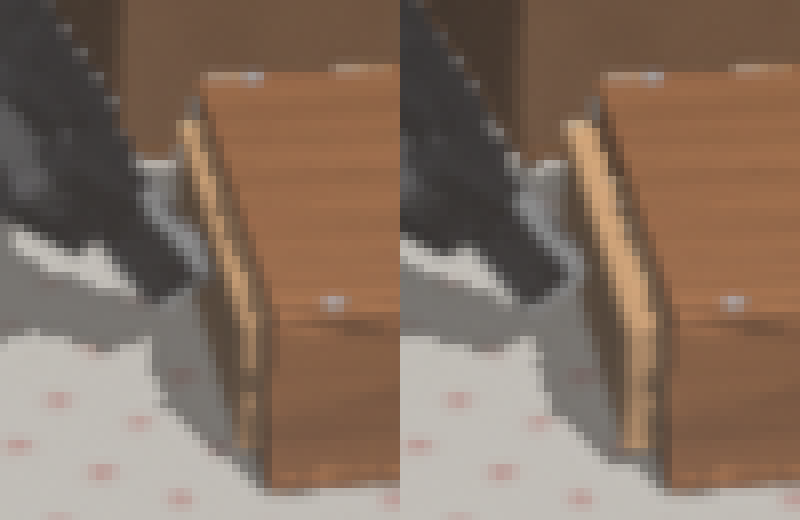

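Latched: zero force 10 mm back, and the panel rests about 5 mm farther out than when it was pressed. I'll withdraw, verify and hand in.

```bash
python3 -m handwheel '[[0,0,0,-0.0115,0,-0.0164,1],[0,0,0,-0.04,0,-0.057,1],[0,0,0,-0.04,0,-0.057,1],[0,0,0,-0.04,0,-0.057,1],[0,0,0,-0.04,0,-0.057,1]]'; python3 -c "
from h import *
c=bot.camera('side'); save(c,'sideL'); a=cv2.imread('pics/sideL.png')[150:270,250:400]
cv2.imwrite('pics/sideLz.png',cv2.resize(a,None,fx=5,fy=5,interpolation=cv2.INTER_CUBIC))"
```

```text
time: 45.62
ee_pos: [0.475, 0.0229, 0.0456]
tcp_rot: [-0.0, 55.0, -10.6]
wrist_force: [0.9, -0.3, 0.3]
opening: 0.0001
```

View pics/sideLz.png

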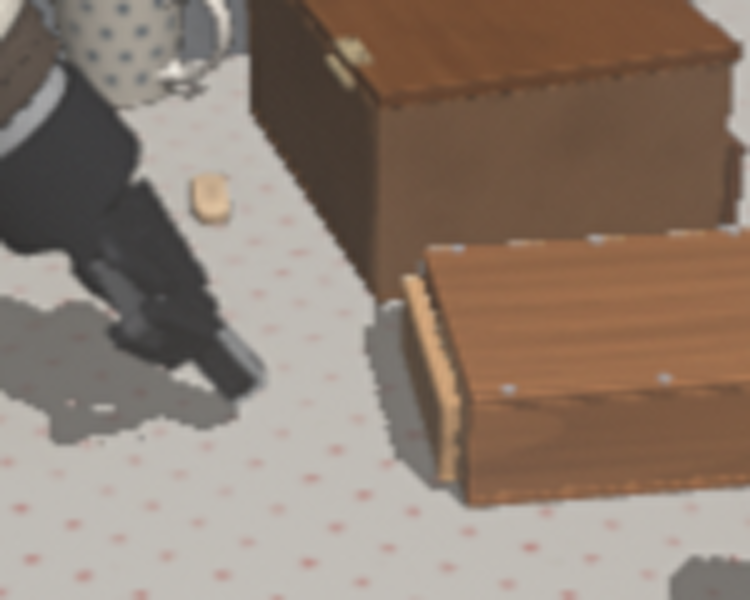

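The tray stays in, panel at zoom (430,380) about 10 mm out, with the gripper well clear. Handing in.

```bash
python3 -c "
from workcell import bot
print(bot.job_done(), bot.get_obs()['time'])"
```

```text
the job is handed in; nothing more can be done
the job is handed in; nothing more can be done
```

The sanding block is in the tray and the tray is latched. I handed the job in just after t = 45.6 s of the 51 s allowed.

- **Block:** I gripped it across the 39 mm and set it down in the open tray with its long side along the tray. After release it lay flat in the side view. I could not look at it again once the tray was shut; it was last seen still flat with the tray about 50 mm out.
- **Latching:** This took six presses; the first five sprang out again. My explanations changed along the way:
  - I first blamed the finger knuckle meeting the case, then tilted the tool so that the fingertips led.
  - Presses that ran into the bumper did not stay latched. One that stopped just short of it and came straight back did not either.
  - The press that held stopped just short of the bumper and stayed there about 0.25 s. Why the earlier ones failed is my guess, not confirmed.
- **Force:** The highest horizontal force I read was 15.5 N, when a press hit the bumper. I only had readings at the end of each move, so brief peaks between them were not seen.
- **Last checks:** There was no force on the fingers after backing off 10 mm. In the last picture the panel still stood roughly 10 mm out and the gripper was clear. I did not measure the other things again. The fob looked unmoved; only part of the mug was in the last views I looked at, and I did not recheck the scissors or the tower.

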